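# Set up the sharpening rig: seat the stone, hold the table at the index arm

### The job

Get the sharpening rig ready: with its table still down, seat the stone carrier on the rig's two upright pegs so that it lies flat on the base, and let go of it. Then lift the free end of the tilting table (the tongue is its handle) until the table is in line with the index arm beside it, and finish while still holding it there, steady (it falls when let go; I will tighten it). Do not shift the index arm, and leave the strop bar, the glue bottle and the tub alone.

Things in the scene. Friction and masses are not known exactly. Their poses are not given: they have to be found in the camera images.
- rig: sharpening rig, fixed to the bench: plywood base 200 x 240 x 15 mm (rig x -100 to 100, y -140 to 100 mm), origin at bench level, z up. Two pegs stand at its -y end; the table is hinged along rig x at y = -20, z = 60 mm and lies from there towards rig +y. At yaw 0 rig x points away from the robot, so the pegs are on the right and the tongue on the left
- seat (a point): point on the base's top (z = 15 mm) midway between the two steel pegs, at rig y = -105 mm; axes as the rig's. The pegs stand at x = -70 and +70 mm from it; each is 10 mm thick and 22 mm tall above the base (straight for 14 mm, then tapering to 4 mm)
- stone_carrier: loose wooden bar 170 x 44 x 16 mm with a grey whetstone 112 x 44 x 20 mm fixed on its middle (36 mm tall in all, sides flush), 0.35 kg. Origin at the centre of its underside, x along its length, z up. A 13 mm hole goes through each end, at x = -70 and +70 mm, to fit over the pegs, either way round. Seated, it lies on the base and the pegs stand 6 mm out of it
- tilt_table (a joint): angle of the tilting table (rad): 0 lying level on its rest posts (start), grows as its free end is raised; stops at 1.2. The table is an aluminium plate 116 mm wide (along the hinge), 8 mm thick, reaching from 8 to 102 mm from the hinge line, with a wooden tongue. The hinge is loose and the table (0.35 kg) falls back by itself
- tongue (a point): middle of the tongue's free part, 140 mm from the hinge line in the table's plane; the tongue is a wooden bar 16 mm wide along the hinge direction, 14 mm thick, reaching from the plate's edge to 170 mm from the hinge. With the table down it is 60 mm above the bench; under it are only the bench and (up to 120 mm from the hinge) the 15 mm base; point axes: x along the hinge, y outward
- hinge_line (a point): middle of the table's hinge line, 60 mm above the bench; axes as the rig's. Two steel cheeks, 75 mm tall, carry the hinge at x = -67 and +67 mm
- index_arm (a joint): angle of the index arm (rad), measured like the table's: the table is in line with the arm when both angles are equal. The arm is stiff and stays where it is set, at 0.35 to 0.85
- index_tip (a point): tip of the index arm, a thin dark steel pointer 8 mm high that reaches 106 mm from the hinge line at rig x = -86 mm (robot's side); x along the hinge line, y along the arm to its tip, point 104 mm from the hinge line. Beside it at x = -76 mm stands a wire quadrant scale, radius 84 mm, ticks every 10 degrees from 0 to 60
- strop_bar: bystander: leather-faced wooden bar 40 x 215 x 20 mm, no holes, lying loose on the left; origin at the centre of its underside
- glue_bottle: bystander: yellow glue bottle with a nozzle, 38 mm across, 123 mm tall, standing beyond the rig; origin at the centre of its underside
- curd_tub: bystander: empty white oval tub 93 x 122 x 82 mm, on the right beyond the carrier's place; origin at the centre of its underside

How it is judged:
By the outcome, as a careful person would: the job done as asked, in the order asked, and still so for the second after the job is handed in, while the arm keeps its last pose, push and grip.
It also fails if it takes over 51 s, if anything falls off the work surface, if the arm or the gripper's body presses on something with over 40 N, if the wrist force passes 120 N, or if a joint passes its speed limit or range.

### The arm

A 7-joint arm with a two-finger parallel gripper is mounted at the origin on a cart in front of the work surface, level with it; the furniture and walls round the work are solid. World frame = base frame: x ahead of the robot, y to its left, z up, the work surface at z = 0. Lengths are in m, angles in degrees, forces in N, time in s.
With the tool pointing down it reaches from about 0.425 to 1.025 m from the base axis. Payload 9.4 kg.
Tool frame: the origin (TCP) lies at the very end of the fingers, on their centre line; the grasp point (between the pads) lies 19 mm behind it (bot.grip_point_offset is the distance from the TCP to the grasp point, in m); z points along the fingers, y is the direction in which the jaws open and shut (so a half turn about z gives the same grasp; the last joint's range is limited). The gripper opens to 85 mm and grips with 20 to 120 N. Pads are 22 mm wide; open, the fingers measure 114 mm over their backs; the gripper's body (76 mm by 85 mm) begins 54 mm behind the grasp point. The pads swing forward as they close: fully open they stand 13 mm farther back than shut.
Start: joints at [-73.894, 34.337, -0.143, 91.639, 0.103, 54.024, -4.572], TCP at [0.254, 0.679, 0.205] pointing down, gripper open.
Joint ranges: [-147.43, 147.43], [-19.82, 112.94], [-74.19, 73.91], [6.32, 146.72], [-59.91, 239.91], [6.04, 106.73], [-150.56, 150.56]. Speed limits (degrees/s): [127.2, 127.2, 172.46, 172.46, 180, 180, 180].

### API

Orientations are given as a 3x3 rotation matrix whose columns are the frame's x, y, z axes.
In Python, from station import bot gives the robot as it stands. The module is installed in compiled form; this text tells all that it offers.
- The arm moves only by the tool carry_out, never from a script. Its argument "plan" is a list of rows, each an object of numbers: "dx", "dy", "dz": the shift along the tool's x, y, z in m; "rx", "ry", "rz": the turn, a rotation vector about the tool's x, y, z in rad. In form: [{"dx": .., "dy": .., "dz": .., "rx": .., "ry": .., "rz": ..}, ...]. A call has 1 to 12 rows; each row shifts and turns the commanded pose from where the row before left it, along the tool's axes as they then stand; what a row does not reach is not made up. A row lasts 1/8 s, in which the tool goes at most 62.5 mm and 10.7 degrees, less where a joint would pass 70% of its speed; a pose out of reach is approached as far as the arm can. A call with a gripper value outside its range is refused whole. "gripper" is the closure, from 0 (fully open) to 1 (shut), set as the call begins (left out, the last holds). The fingers move at their own pace and stop on an object; the grip force is fixed at half the most. Time passes only in rows, so rows that do not move let the fingers close. It gives the time, the measured TCP pose, the force and the opening at its end, in the units of the state.
- bot.get_obs(): the state, without advancing time (a new reading comes with each control period).
- bot.read_camera(name): name is "side" or "top" or "wrist"; returns the picture (480x640x3 uint8, blue, green, red); there is no depth.
- bot.calibration(name): a dict with "fx", "fy", "cx", "cy" (pixels), "cam_to_world" (4x4, takes a point from camera to world coordinates). Camera axes: x right, y down, z forward; pixel columns grow to the right and rows downward; lengths in m; the calibration is good to about 2 mm. A picture is of the moment at which its call begins: read the wrist's pose just before it. calibration takes no time and is no camera call; for the wrist camera it gives the pose at the moment of the call.
- bot.job_done(): hands the job in, once; it reports no verdict.
Trained networks look in the newest picture that a camera, given by its name, has taken for a name from the list of things; names that differ only in an ending like _2 or _b are one class to them, and where a whole thing is asked for, a point or a joint stands for the part that bears it (a point fixed in the world has none). Each returns a list of dicts, best first, with "p" (0 to 1); they miss things now and then, are a little off and sometimes report something else, mostly with a low value. They report only what shows in the picture. A call takes as long as a camera call.
- bot.trace(camera, thing): "mask" (480x640 bool, what is visible of it) and "location" ([column, row] as shares, 0 to 1, of the picture: columns of its width, rows of its height, amid what is visible of it).
- bot.landmark_of(camera, thing): "location" ([column, row] as shares, 0 to 1, of the picture: columns of its width, rows of its height: a listed point, or the origin of a listed thing).
The state is a dict: "clock": time; "joints": joint angles; "qvel": joint speeds; "effort": joint torques, N m; "ee_pos": TCP position; "eef_rot": TCP orientation; "wrist_force": force on the tool from outside, world axes, zero at the start; "moment": the same for the moment, N m; "finger_gap": finger opening in m.
Only numpy, scipy, OpenCV 4.12 (cv2) and the standard library are available. Lean on these libraries where they do the work, as an engineer would, in place of code of your own. Each camera call takes 0.05 s, during which the arm holds its last target.

## Working session

There is one attempt and no reset: what is moved stays moved. The work goes in short steps, Python scripts to look and compute and a tool call to move; the robot and the scene stay as the last step left them, time stands still between calls to the robot, and variables do not carry over. Pictures are saved under pics/ and viewed, and the job is handed in when it is done.

Besides the shell and the picture viewer there is one more tool, called after "Call:" by a JSON object that holds its "api" and its "payload", one argument or row to a line. carry_out: Moves the arm, as the interface text tells. Its arguments: {"type":"object","properties":{"plan":{"type":"array"},"gripper":{"type":"number"}},"required":["plan"]}

```bash
mkdir -p pics; cat > h.py <<'E'
import numpy as np, cv2, json
from station import bot
def ray(cam,px,cal=None):
    c=cal or bot.calibration(cam); T=np.array(c["cam_to_world"])
    d=np.array([(px[0]-c["cx"])/c["fx"],(px[1]-c["cy"])/c["fy"],1.0])
    return T[:3,3],T[:3,:3]@d
def onz(cam,px,z,cal=None):
    o,d=ray(cam,px,cal); return o+d*(z-o[2])/d[2]
def proj(cam,P,cal=None):
    c=cal or bot.calibration(cam); T=np.array(c["cam_to_world"])
    q=T[:3,:3].T@(np.array(P)-T[:3,3]); return np.array([c["fx"]*q[0]/q[2]+c["cx"],c["fy"]*q[1]/q[2]+c["cy"]])
def tri(c1,p1,c2,p2):
    o1,d1=ray(c1,p1);o2,d2=ray(c2,p2);d1/=np.linalg.norm(d1);d2/=np.linalg.norm(d2)
    t=np.linalg.lstsq(np.c_[d1,-d2],o2-o1,rcond=None)[0]
    a=o1+d1*t[0];b=o2+d2*t[1];return (a+b)/2,np.linalg.norm(a-b)
def px(loc): return np.array([loc[0]*640,loc[1]*480])
def lm(cam,th):
    r=bot.landmark_of(cam,th)
    return (px(r[0]["location"]),r[0]["p"]) if r else (None,0)
E
python3 - <<'E'
from h import *
np.set_printoptions(precision=4,suppress=True)
for c in ("top","side","wrist"):
    im=bot.read_camera(c); cv2.imwrite(f"pics/{c}0.png",im)
    print(c,np.array(bot.calibration(c)["cam_to_world"]),bot.calibration(c)["fx"])
R={}
for th in ["rig","seat","stone_carrier","tongue","hinge_line","index_tip","strop_bar","glue_bottle","curd_tub"]:
    for c in ("top","side"):
        R[th,c]=lm(c,th)
    a,b=R[th,"top"],R[th,"side"]
    print(th,a,b, tri("top",a[0],"side",b[0]) if a[0] is not None and b[0] is not None else "")
print(bot.get_obs())
E
```

```text
top [[ 0.0227 -0.9931  0.115   0.4513]
 [-0.9997 -0.023  -0.0016  0.1004]
 [ 0.0042 -0.1149 -0.9934  1.3383]
 [ 0.      0.      0.      1.    ]] 442.2034101370873
side [[-0.998   0.0369 -0.0521  0.6418]
 [ 0.0636  0.5149 -0.8549  1.1331]
 [-0.0047 -0.8564 -0.5162  0.6809]
 [ 0.      0.      0.      1.    ]] 545.3588653427639
wrist [[ 0.3507  0.9005  0.2571  0.1886]
 [ 0.9365 -0.3368 -0.0975  0.7026]
 [-0.0012  0.2749 -0.9615  0.3738]
 [ 0.      0.      0.      1.    ]] 391.8414252793776
rig (array([335.296, 269.184]), 0.52) (array([330.624, 269.088]), 0.59) (array([ 0.5434,  0.0308, -0.0606]), np.float64(0.0015657957079472304))
seat (array([337.6  , 269.712]), 0.94) (array([337.088, 242.208]), 0.84) (array([0.5327, 0.0283, 0.0144]), np.float64(0.010220479089823934))
stone_carrier (array([436.928, 293.184]), 0.88) (array([345.792, 190.8  ]), 0.9) (array([ 0.4743, -0.2731,  0.0023]), np.float64(0.0009302517058260821))
tongue (array([257.984, 258.912]), 0.75) (array([332.288, 280.896]), 0.73) (array([0.5601, 0.2607, 0.066 ]), np.float64(0.0005231820081605865))
hinge_line (array([307.008
[... 602 characters left out ...]
88]), 0.8) (array([250.688, 195.12 ]), 0.64) (array([ 0.7432, -0.2397,  0.0146]), np.float64(0.0009813992477972781))
{'clock': 1.05, 'joints': array([-73.895 ,  34.3371,  -0.1445,  91.641 ,   0.1025,  54.0245,
        -4.5724]), 'qvel': array([ 0.0087,  0.0942, -0.0232,  0.0089,  0.1004, -0.0045,  0.0083]), 'effort': array([  0.0005, -77.6239,   1.5636, -25.8396,   0.0123,   0.0023,
        -0.    ]), 'ee_pos': array([0.2539, 0.6791, 0.2049]), 'eef_rot': array([[-0.9367,  0.3502,  0.    ],
       [ 0.3502,  0.9367, -0.    ],
       [-0.    , -0.    , -1.    ]]), 'wrist_force': array([-0.7644,  0.6201, -0.7282]), 'moment': array([-0.0439,  0.0235,  0.0013]), 'finger_gap': 0.08542842524830385}
```

View pics/top0.png

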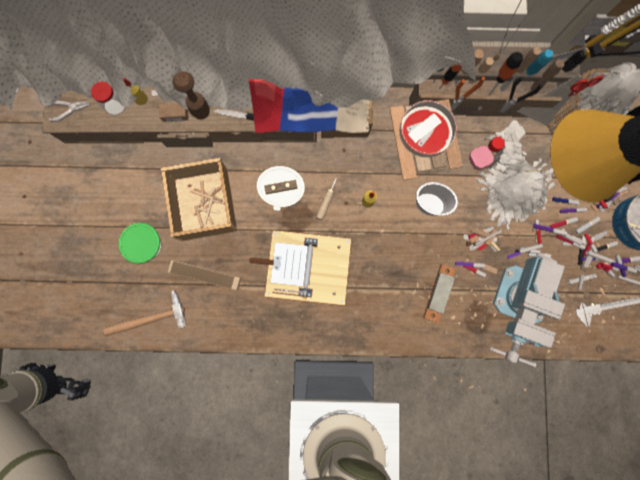

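View pics/side0.png

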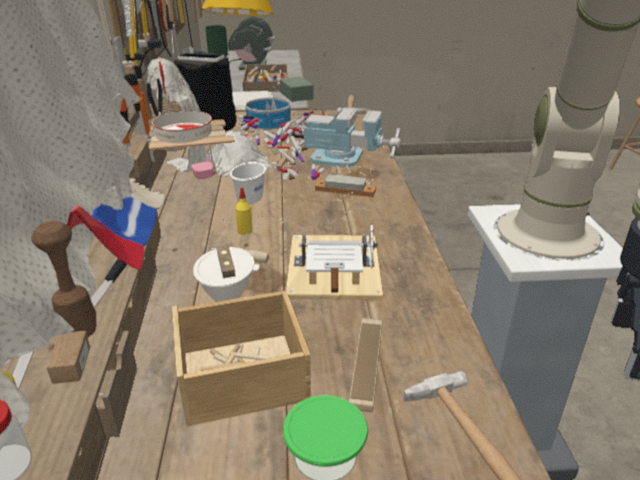

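```bash
python3 - <<'E'
import cv2
a=cv2.imread("pics/top0.png")[220:330,230:480]; cv2.imwrite("pics/top0z.png",cv2.resize(a,None,fx=3.2,fy=3.2,interpolation=cv2.INTER_CUBIC))
a=cv2.imread("pics/side0.png")[160:310,260:410]; cv2.imwrite("pics/side0z.png",cv2.resize(a,None,fx=4,fy=4,interpolation=cv2.INTER_CUBIC))
E
python3 - <<'E'
from h import *
np.set_printoptions(precision=4,suppress=True)
c="top"
for th in ["stone_carrier","rig","strop_bar"]:
    r=bot.trace(c,th)[0]; m=r["mask"].astype(np.uint8)
    rect=cv2.minAreaRect(cv2.findNonZero(m)); b=cv2.boxPoints(rect)
    print(th,r["p"],m.sum(),b.tolist())
    z={"rig":.015}.get(th,0.016)
    print(np.array([onz(c,p,z) for p in b]))
E
```

```text
stone_carrier 0.59 1022 [[422.4053955078125, 318.43243408203125], [439.4864501953125, 262.91888427734375], [457.5458984375, 268.47564697265625], [440.46484375, 323.98919677734375]]
[[ 0.3992 -0.2257  0.016 ]
 [ 0.5651 -0.2779  0.016 ]
 [ 0.5496 -0.3319  0.016 ]
 [ 0.3842 -0.279   0.016 ]]
rig 0.92 5422 [[246.00772094726562, 294.2649841308594], [253.56204223632812, 227.53529357910156], [351.7191467285156, 238.64743041992188], [344.1648254394531, 305.37713623046875]]
[[ 0.4584  0.2987  0.015 ]
 [ 0.6596  0.284   0.015 ]
 [ 0.6326 -0.0135  0.015 ]
 [ 0.4323  0.0063  0.015 ]]
strop_bar 0.67 1027 [[166.61131286621094, 273.1382141113281], [170.52552795410156, 258.6555480957031], [240.89857482910156, 277.6752624511719], [236.98435974121094, 292.1579284667969]]
[[0.5157 0.5379 0.016 ]
 [0.5594 0.5289 0.016 ]
 [0.5073 0.3158 0.016 ]
 [0.4641 0.3256 0.016 ]]
```

View pics/top0z.png

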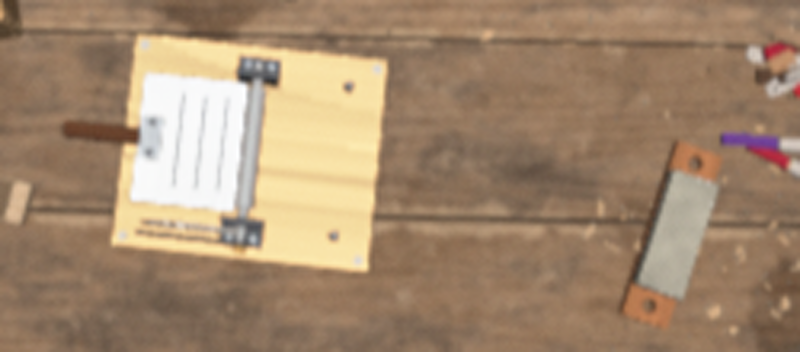

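View pics/side0z.png

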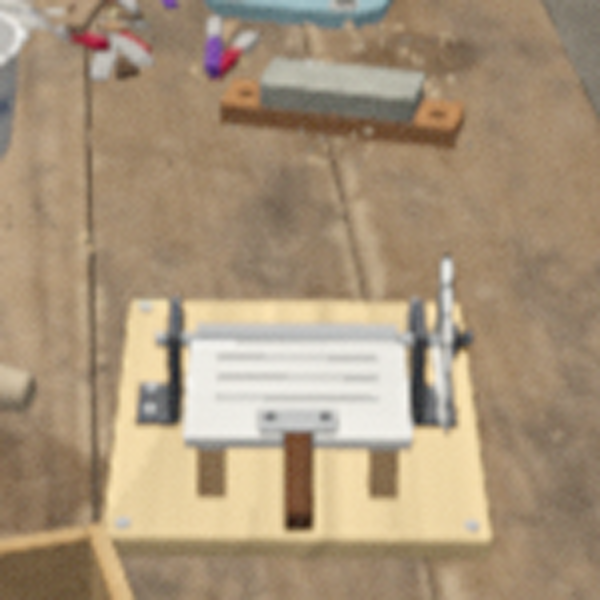

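```bash
python3 - <<'E'
from h import *
np.set_printoptions(precision=4,suppress=True)
f=lambda x,y:np.array([230+x/3.2,220+y/3.2])
far=onz("top",f(348,86),.033);near=onz("top",f(333,236),.033)
d=far-near;print("pegs",far,near,np.linalg.norm(d),(far+near)/2,np.degrees(np.arctan2(d[1],d[0])))
C=[onz("top",f(*p),.015) for p in [(137,38),(387,60),(368,270),(112,244)]]
print(np.array(C)); 
for i,j in((3,0),(2,1)):
    e=C[j]-C[i];print(np.degrees(np.arctan2(e[1],e[0])),np.linalg.norm(e))
for i,j in((2,3),(1,0)):
    e=C[j]-C[i];print(np.degrees(np.arctan2(-e[0],e[1])),np.linalg.norm(e))
a=onz("top",f(697,161),.014);b=onz("top",f(650,305),.014);d=a-b
print("car",a,b,(a+b)/2,np.linalg.norm(d),np.degrees(np.arctan2(d[1],d[0])))
E
```

```text
pegs [0.6046 0.0262 0.033 ] [0.4657 0.0377 0.033 ] 0.1393405558195207 [0.5351 0.032  0.033 ] -4.733242064527085
[[ 0.6477  0.2253  0.015 ]
 [ 0.6322 -0.0112  0.015 ]
 [ 0.4353  0.0038  0.015 ]
 [ 0.4539  0.242   0.015 ]]
-4.933530056178588 0.19458697985466825
-4.36616844329903 0.1975370158465764
-4.459941654812699 0.23891837747691683
-3.7452115861632933 0.2370051436216808
car [ 0.5436 -0.3032  0.014 ] [ 0.409 -0.258  0.014] [ 0.4763 -0.2806  0.014 ] 0.14197486216771144 -18.565673791171054
```

Call:
{"api": "carry_out", "payload": {
  "plan": [
    {"dx": -0.0442,"dy": -0.0403,"dz": -0.005},
    {"dx": -0.0442,"dy": -0.0403,"dz": -0.005},
    {"dx": -0.0442,"dy": -0.0403,"dz": -0.005},
    {"dx": -0.0442,"dy": -0.0403,"dz": -0.005},
    {"dx": -0.0442,"dy": -0.0403,"dz": -0.005},
    {"dx": -0.0442,"dy": -0.0403,"dz": -0.005},
    {"dx": -0.0442,"dy": -0.0403,"dz": -0.005},
    {"dx": -0.0442,"dy": -0.0403,"dz": -0.005},
    {"dx": -0.0442,"dy": -0.0403,"dz": -0.005}
  ],
  "gripper": 0
}}

```text
validation failed for argument at $.pl...
```

Call:
{"api": "carry_out", "payload": {
  "plan": [
    {"dx": -0.0442,"dy": -0.0403,"dz": -0.005,"rx": 0,"ry": 0,"rz": 0},
    {"dx": -0.0442,"dy": -0.0403,"dz": -0.005,"rx": 0,"ry": 0,"rz": 0},
    {"dx": -0.0442,"dy": -0.0403,"dz": -0.005,"rx": 0,"ry": 0,"rz": 0},
    {"dx": -0.0442,"dy": -0.0403,"dz": -0.005,"rx": 0,"ry": 0,"rz": 0},
    {"dx": -0.0442,"dy": -0.0403,"dz": -0.005,"rx": 0,"ry": 0,"rz": 0},
    {"dx": -0.0442,"dy": -0.0403,"dz": -0.005,"rx": 0,"ry": 0,"rz": 0},
    {"dx": -0.0442,"dy": -0.0403,"dz": -0.005,"rx": 0,"ry": 0,"rz": 0},
    {"dx": -0.0442,"dy": -0.0403,"dz": -0.005,"rx": 0,"ry": 0,"rz": 0},
    {"dx": -0.0442,"dy": -0.0403,"dz": -0.005,"rx": 0,"ry": 0,"rz": 0}
  ],
  "gripper": 0
}}

```text
clock: 2.33
ee_pos: [0.5003, 0.1983, 0.2504]
eef_rot: [[-0.937, 0.35, 0.001], [0.35, 0.937, 0.0], [-0.001, 0.001, -1.0]]
wrist_force: [0.5, 0.3, -0.5]
finger_gap: 0.0853
```

```bash
python3 - <<'E'
from h import *
np.set_printoptions(precision=4,suppress=True)
cal=bot.calibration("wrist"); im=bot.read_camera("wrist"); cv2.imwrite("pics/w1.png",im)
import pickle; pickle.dump(cal,open("w1.pkl","wb"))
for th,z in [("seat",.015),("hinge_line",.06),("tongue",.06),("index_tip",.118)]:
    p,c=lm("wrist",th)
    if p is not None: print(th,p,c,onz("wrist",p,z,cal))
E
```

```text
seat [190.08  280.992] 0.56 [0.5321 0.034  0.015 ]
hinge_line [255.872 280.512] 0.65 [0.5435 0.1155 0.06  ]
tongue [393.984 242.304] 0.57 [0.5539 0.2541 0.06  ]
index_tip [316.608 173.808] 0.85 [0.4623 0.21   0.118 ]
```

View pics/w1.png

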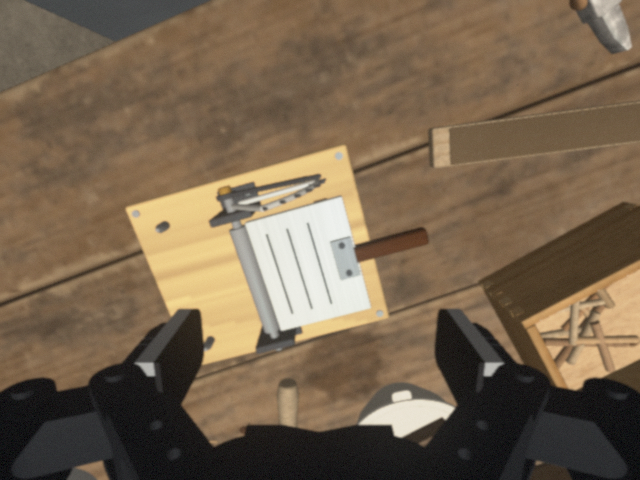

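Call:
{"api": "carry_out", "payload": {
  "plan": [
    {"dx": -0.0182,"dy": -0.0573,"dz": 0,"rx": 0,"ry": 0,"rz": 0},
    {"dx": -0.0182,"dy": -0.0573,"dz": 0,"rx": 0,"ry": 0,"rz": 0},
    {"dx": -0.0182,"dy": -0.0573,"dz": 0,"rx": 0,"ry": 0,"rz": 0},
    {"dx": -0.0182,"dy": -0.0573,"dz": 0,"rx": 0,"ry": 0,"rz": 0},
    {"dx": -0.0182,"dy": -0.0573,"dz": 0,"rx": 0,"ry": 0,"rz": 0},
    {"dx": -0.0182,"dy": -0.0573,"dz": 0,"rx": 0,"ry": 0,"rz": 0},
    {"dx": -0.0182,"dy": -0.0573,"dz": 0,"rx": 0,"ry": 0,"rz": 0},
    {"dx": -0.0182,"dy": -0.0573,"dz": 0,"rx": 0,"ry": 0,"rz": 0},
    {"dx": 0,"dy": 0,"dz": 0,"rx": 0,"ry": 0,"rz": 0}
  ],
  "gripper": 0
}}

```text
clock: 3.7
ee_pos: [0.4751, -0.2835, 0.2497]
eef_rot: [[-0.935, 0.354, -0.0], [0.354, 0.935, -0.002], [-0.0, -0.002, -1.0]]
wrist_force: [0.2, 0.6, 0.3]
finger_gap: 0.0856
```

```bash
python3 - <<'E'
from h import *
np.set_printoptions(precision=4,suppress=True)
import pickle
w1=pickle.load(open("w1.pkl","rb"))
im=cv2.imread("pics/w1.png"); 
cv2.imwrite("pics/w1z.png",cv2.resize(im[180:380,110:360],None,fx=3,fy=3,interpolation=cv2.INTER_CUBIC))
cal=bot.calibration("wrist"); im=bot.read_camera("wrist"); cv2.imwrite("pics/w2.png",im)
pickle.dump(cal,open("w2.pkl","wb"))
print(lm("wrist","stone_carrier"),proj("wrist",(.4763,-.2806,.0),cal))
E
```

```text
(array([322.112, 196.608]), 0.83) [322.8545 200.3   ]
```

View pics/w2.png

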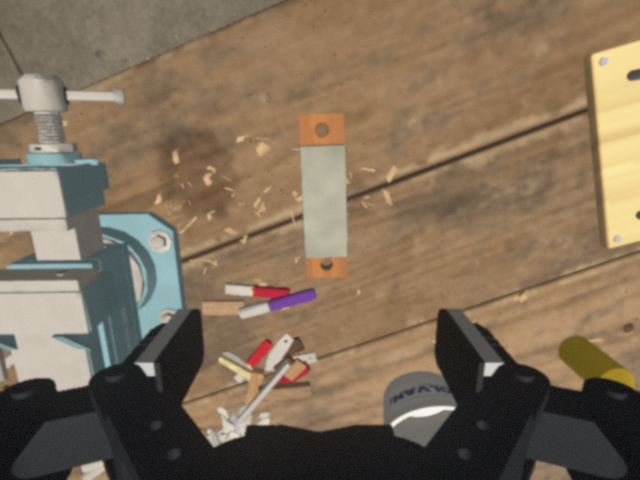

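View pics/w1z.png

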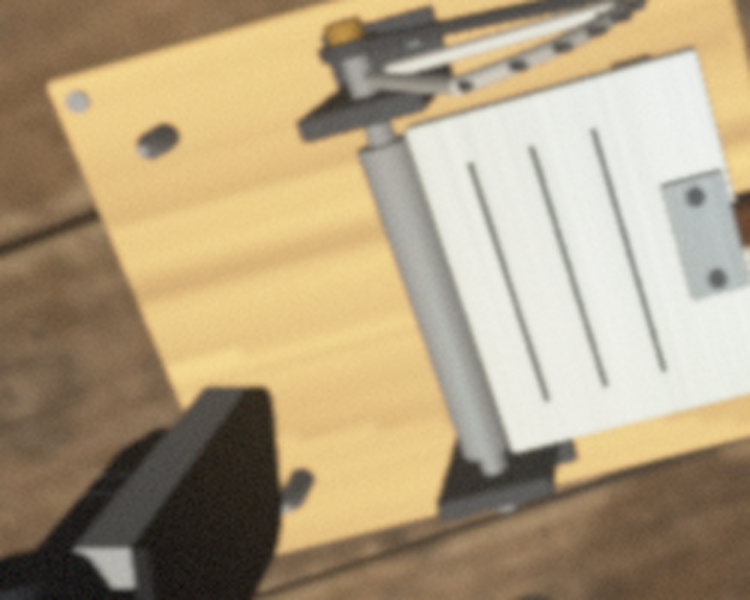

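```bash
python3 - <<'E'
from h import *
np.set_printoptions(precision=4,suppress=True)
import pickle
w1=pickle.load(open("w1.pkl","rb"));w2=pickle.load(open("w2.pkl","rb"))
near=onz("wrist",(162.7,226.7),.026,w1);far=onz("wrist",(209,343.3),.026,w1);d=far-near
print("pegs",near,far,(near+far)/2,np.linalg.norm(d),np.degrees(np.arctan2(d[1],d[0])))
for P,z in [((136.,212.5),.015)]: print(onz("wrist",P,z,w1))
im=cv2.imread("pics/w2.png")
cv2.imwrite("pics/w2z.png",cv2.resize(im[100:290,260:390],None,fx=4,fy=4,interpolation=cv2.INTER_CUBIC)[:600] if 0 else cv2.resize(im[100:290,260:390],None,fx=3.1,fy=3.1,interpolation=cv2.INTER_CUBIC))
n=onz("wrist",(321.5,130),.016,w2);f=onz("wrist",(326,265),.016,w2);d=f-n
print("car",n,f,(n+f)/2,np.linalg.norm(d),np.degrees(np.arctan2(d[1],d[0])))
E
```

```text
pegs [0.4655 0.0387 0.026 ] [0.6048 0.0264 0.026 ] [0.5351 0.0326 0.026 ] 0.1398642130129917 -5.0358047547448095
[0.4428 0.0143 0.015 ]
car [ 0.4079 -0.2564  0.016 ] [ 0.5412 -0.3015  0.016 ] [ 0.4745 -0.279   0.016 ] 0.14076184056302818 -18.679605413873002
```

View pics/w2z.png

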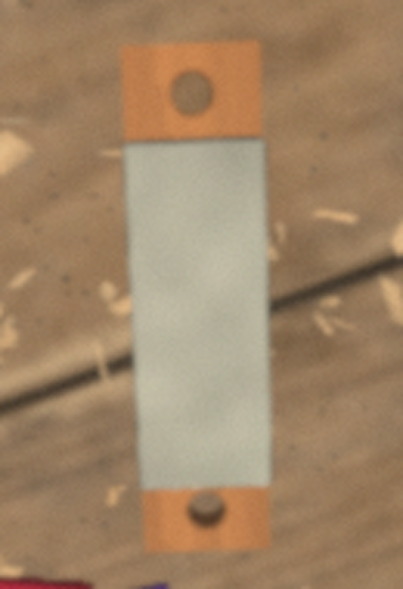

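Call:
{"api": "carry_out", "payload": {
  "plan": [
    {"dx": 0.0022,"dy": 0.004,"dz": 0.05,"rx": 0,"ry": 0,"rz": -0.035},
    {"dx": 0,"dy": 0,"dz": 0.055,"rx": 0,"ry": 0,"rz": 0},
    {"dx": 0,"dy": 0,"dz": 0.055,"rx": 0,"ry": 0,"rz": 0},
    {"dx": 0,"dy": 0,"dz": 0.045,"rx": 0,"ry": 0,"rz": 0},
    {"dx": 0,"dy": 0,"dz": 0.0265,"rx": 0,"ry": 0,"rz": 0},
    {"dx": 0,"dy": 0,"dz": 0.01,"rx": 0,"ry": 0,"rz": 0},
    {"dx": 0,"dy": 0,"dz": 0,"rx": 0,"ry": 0,"rz": 0}
  ],
  "gripper": 0
}}

```text
clock: 4.68
ee_pos: [0.4753, -0.2743, 0.0084]
eef_rot: [[-0.949, 0.315, -0.0], [0.315, 0.949, 0.001], [0.0, 0.001, -1.0]]
wrist_force: [-0.4, -0.6, 1.0]
finger_gap: 0.0852
```

Call:
{"api": "carry_out", "payload": {
  "plan": [
    {"dx": 0,"dy": 0,"dz": 0,"rx": 0,"ry": 0,"rz": 0},
    {"dx": 0,"dy": 0,"dz": 0,"rx": 0,"ry": 0,"rz": 0},
    {"dx": 0,"dy": 0,"dz": 0,"rx": 0,"ry": 0,"rz": 0},
    {"dx": 0,"dy": 0,"dz": 0,"rx": 0,"ry": 0,"rz": 0},
    {"dx": 0,"dy": 0,"dz": 0,"rx": 0,"ry": 0,"rz": 0}
  ],
  "gripper": 1
}}

```text
clock: 5.3
ee_pos: [0.4758, -0.2765, 0.0097]
eef_rot: [[-0.948, 0.317, 0.003], [0.317, 0.948, -0.001], [-0.003, -0.0, -1.0]]
wrist_force: [-0.5, 0.5, 11.3]
finger_gap: 0.0002
```

```bash
python3 - <<'E'
from h import *
print(bot.get_obs())
im=bot.read_camera("wrist"); cv2.imwrite("pics/w3.png",im)
im=bot.read_camera("side"); cv2.imwrite("pics/s3.png",cv2.resize(im[100:300,230:480],None,fx=3,fy=3))
E
```

```text
{'clock': 5.3, 'joints': array([ 20.91560834,  39.56547545,   4.91120572, 122.94790989,
       -10.34657685,  17.68589617, 106.05404491]), 'qvel': array([ 0.075639  , -0.00421514,  0.00291629, -0.0145651 ,  0.06316161,
        0.10189696, -0.0013629 ]), 'effort': array([ 1.58722471e-01, -6.13836765e+01,  2.96630077e+00, -8.18491817e+00,
        1.48969609e-02, -8.63833353e-02,  1.49284656e-04]), 'ee_pos': array([ 0.4758216 , -0.27645651,  0.0097328 ]), 'eef_rot': array([[-9.48268175e-01,  3.17458321e-01,  2.77173515e-03],
       [ 3.17456037e-01,  9.48272180e-01, -1.24009003e-03],
       [-3.02203623e-03, -2.96033849e-04, -9.99995390e-01]]), 'wrist_force': array([-0.51365633,  0.50717201, 11.2843452 ]), 'moment': array([ 0.01164647,  0.09810527, -0.02968996]), 'finger_gap': 0.00016140398198052745}
```

View pics/w3.png

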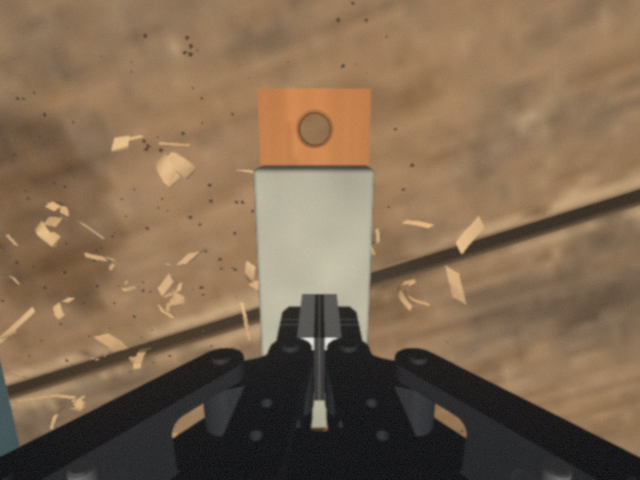

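View pics/s3.png

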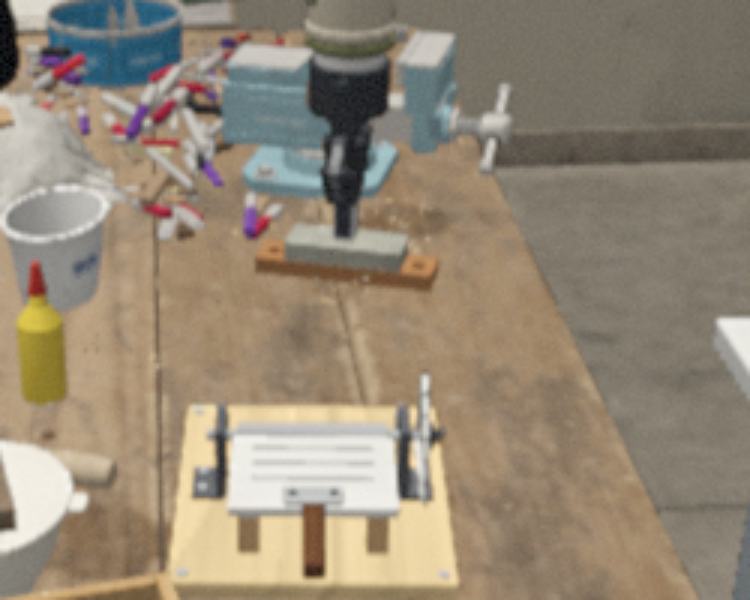

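```bash
python3 - <<'E'
from h import *
np.set_printoptions(precision=4,suppress=True)
cal=bot.calibration("wrist")
print(np.array(cal["cam_to_world"]))
for z in (.0097,.0287,.036,.05): print(z,proj("wrist",(.4758,-.2765,z),cal),proj("side",(.4758,-.2765,z)))
print("hole",onz("wrist",(315,129),.016,cal))
for p in ((255,168),(373,168),(260,165),(370,165),(258,89),(371,89)): print(onz("wrist",p,.036 if p[1]==168 else .016,cal))
E
```

```text
[[ 0.318   0.9108  0.2632  0.4093]
 [ 0.9481 -0.3054 -0.0886 -0.2549]
 [-0.0003  0.2777 -0.9607  0.1791]
 [ 0.      0.      0.      1.    ]]
0.0097 [320.3856 288.6474] [345.0418 187.9534]
0.0287 [320.5384 306.0726] [345.1853 181.8818]
0.036 [320.6066 313.8455] [345.2409 179.5286]
0.05 [320.7559 330.8782] [345.3483 174.9833]
hole [ 0.4077 -0.256   0.016 ]
[ 0.4137 -0.2807  0.036 ]
[ 0.4272 -0.2404  0.036 ]
[ 0.4139 -0.2819  0.016 ]
[ 0.4282 -0.2392  0.016 ]
[ 0.3865 -0.2722  0.016 ]
[ 0.4005 -0.2306  0.016 ]
```

Call:
{"api": "carry_out", "payload": {
  "plan": [
    {"dx": 0,"dy": 0,"dz": -0.03,"rx": 0,"ry": 0,"rz": 0},
    {"dx": 0,"dy": 0,"dz": -0.05,"rx": 0,"ry": 0,"rz": 0},
    {"dx": 0,"dy": 0,"dz": 0,"rx": 0,"ry": 0,"rz": 0}
  ],
  "gripper": 1
}}

```text
clock: 5.78
ee_pos: [0.4764, -0.2769, 0.0917]
eef_rot: [[-0.948, 0.318, 0.005], [0.318, 0.948, -0.003], [-0.006, -0.001, -1.0]]
wrist_force: [0.6, -0.1, -0.5]
finger_gap: -0.0001
```

```bash
python3 - <<'E'
from h import *
np.set_printoptions(precision=4,suppress=True)
o=bot.get_obs();print(o["ee_pos"],o["wrist_force"])
im=bot.read_camera("wrist"); cv2.imwrite("pics/w4.png",im)
for z in (0,.02,.04): 
  P=o["ee_pos"]+np.array([0,0,z]);print(z,proj("side",P),proj("top",P))
im=bot.read_camera("side"); cv2.imwrite("pics/s4.png",cv2.resize(im[100:250,260:430],None,fx=4,fy=4,interpolation=cv2.INTER_CUBIC))
E
```

```text
[ 0.4764 -0.2769  0.0917] [ 0.5507 -0.1378 -0.4828]
0 [345.4495 161.1347] [447.1369 292.2796]
0.02 [345.6076 154.3796] [449.3242 292.1836]
0.04 [345.7679 147.5314] [451.5837 292.0843]
```

View pics/w4.png

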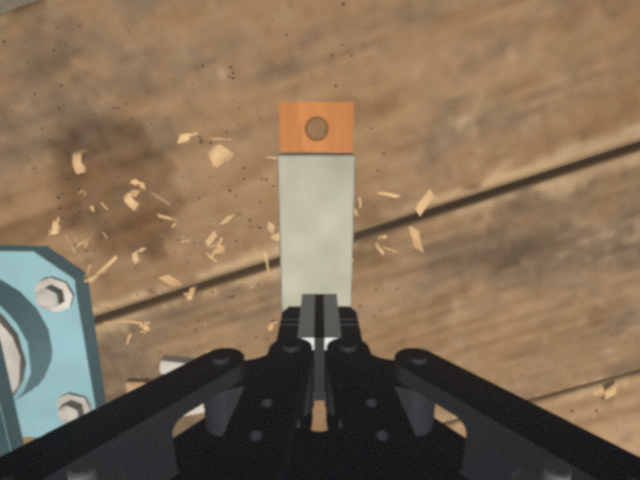

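View pics/s4.png

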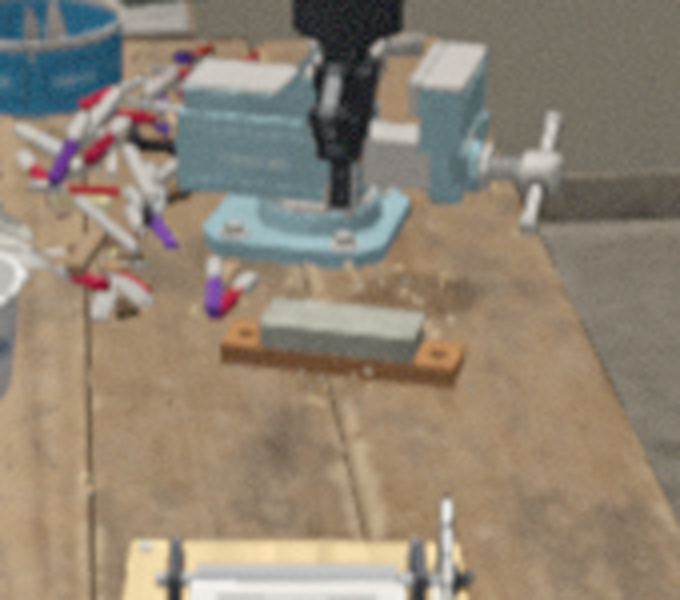

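Call:
{"api": "carry_out", "payload": {
  "plan": [
    {"dx": 0.001,"dy": -0.0025,"dz": 0,"rx": 0,"ry": 0,"rz": 0},
    {"dx": 0,"dy": 0,"dz": 0,"rx": 0,"ry": 0,"rz": 0},
    {"dx": 0,"dy": 0,"dz": 0,"rx": 0,"ry": 0,"rz": 0},
    {"dx": 0,"dy": 0,"dz": 0,"rx": 0,"ry": 0,"rz": 0},
    {"dx": 0,"dy": 0,"dz": 0.03,"rx": 0,"ry": 0,"rz": 0},
    {"dx": 0,"dy": 0,"dz": 0.03,"rx": 0,"ry": 0,"rz": 0},
    {"dx": 0,"dy": 0,"dz": 0.02,"rx": 0,"ry": 0,"rz": 0},
    {"dx": 0,"dy": 0,"dz": 0,"rx": 0,"ry": 0,"rz": 0}
  ],
  "gripper": 0
}}

```text
clock: 6.88
ee_pos: [0.4721, -0.2774, 0.0071]
eef_rot: [[-0.948, 0.317, -0.002], [0.317, 0.948, 0.001], [0.003, 0.0, -1.0]]
wrist_force: [0.6, -0.1, 0.4]
finger_gap: 0.0852
```

```bash
python3 - <<'E'
from h import *
np.set_printoptions(precision=4,suppress=True)
o=bot.get_obs();print(bot.grip_point_offset,o["ee_pos"],o["wrist_force"],o["finger_gap"])
im=bot.read_camera("wrist"); cv2.imwrite("pics/w5.png",im)
im=bot.read_camera("side"); cv2.imwrite("pics/s5.png",cv2.resize(im[100:250,260:430],None,fx=4,fy=4,interpolation=cv2.INTER_CUBIC))
E
```

```text
0.0187 [ 0.4721 -0.2774  0.0071] [ 0.5669 -0.1433  0.396 ] 0.08517708796170775
```

View pics/w5.png

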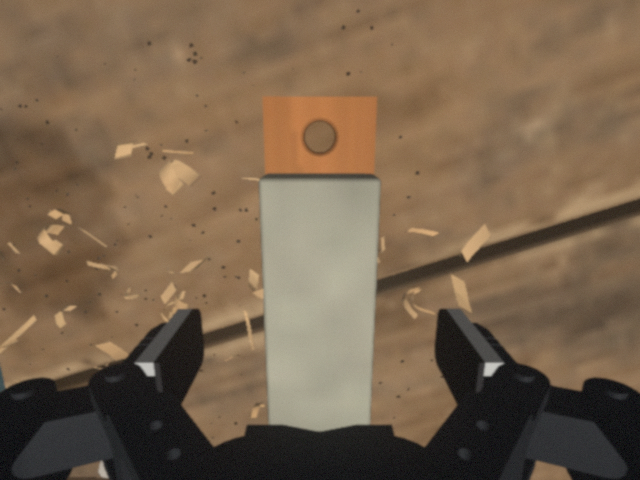

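View pics/s5.png

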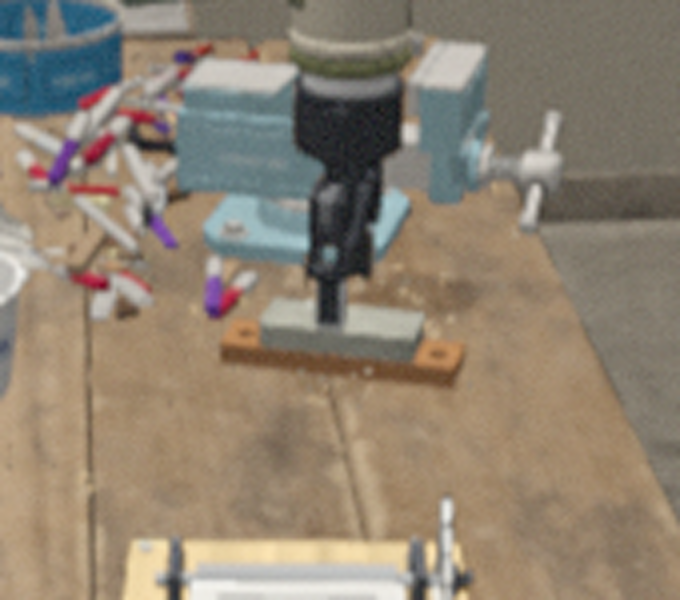

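Call:
{"api": "carry_out", "payload": {
  "plan": [
    {"dx": -0.002,"dy": 0,"dz": 0.013,"rx": 0,"ry": 0,"rz": 0},
    {"dx": 0,"dy": 0,"dz": 0.012,"rx": 0,"ry": 0,"rz": 0},
    {"dx": 0,"dy": 0,"dz": 0,"rx": 0,"ry": 0,"rz": 0}
  ],
  "gripper": 0
}}

```text
clock: 7.35
ee_pos: [0.4744, -0.2782, -0.0175]
eef_rot: [[-0.948, 0.317, -0.001], [0.317, 0.948, 0.001], [0.001, 0.0, -1.0]]
wrist_force: [0.4, -0.1, 0.2]
finger_gap: 0.0855
```

Call:
{"api": "carry_out", "payload": {
  "plan": [
    {"dx": 0,"dy": 0,"dz": 0,"rx": 0,"ry": 0,"rz": 0},
    {"dx": 0,"dy": 0,"dz": 0,"rx": 0,"ry": 0,"rz": 0},
    {"dx": 0,"dy": 0,"dz": 0,"rx": 0,"ry": 0,"rz": 0},
    {"dx": 0,"dy": 0,"dz": 0,"rx": 0,"ry": 0,"rz": 0},
    {"dx": 0,"dy": 0,"dz": 0,"rx": 0,"ry": 0,"rz": 0}
  ],
  "gripper": 1
}}

```text
clock: 7.98
ee_pos: [0.4749, -0.2785, -0.0161]
eef_rot: [[-0.948, 0.317, 0.0], [0.317, 0.948, -0.0], [-0.001, 0.0, -1.0]]
wrist_force: [-0.1, 0.5, 6.2]
finger_gap: 0.0431
```

```bash
python3 - <<'E'
from h import *
np.set_printoptions(precision=4,suppress=True)
im=bot.read_camera("wrist"); cv2.imwrite("pics/w6.png",im)
im=bot.read_camera("side"); cv2.imwrite("pics/s6.png",cv2.resize(im[100:250,260:430],None,fx=4,fy=4,interpolation=cv2.INTER_CUBIC))
E
```

```text
(no output)
```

View pics/w6.png

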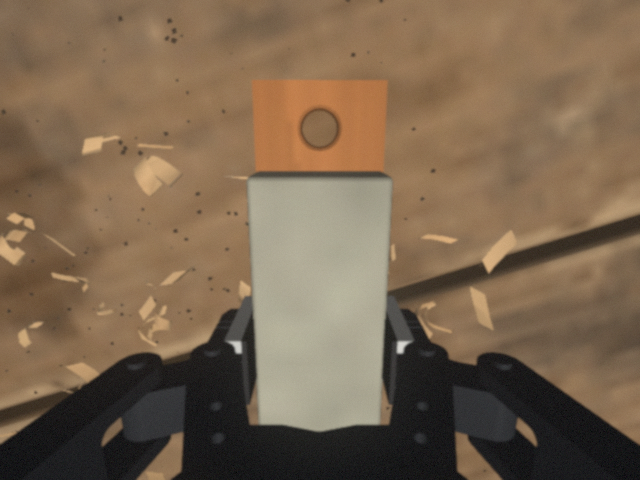

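View pics/s6.png

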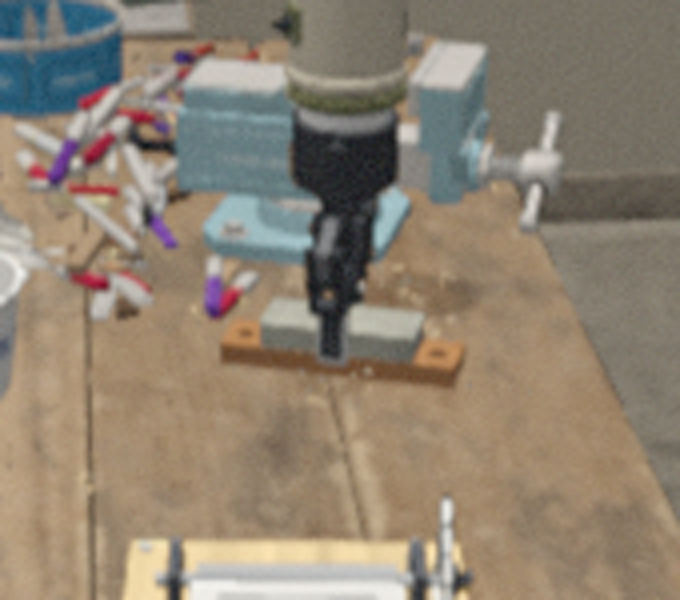

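Call:
{"api": "carry_out", "payload": {
  "plan": [
    {"dx": 0,"dy": 0,"dz": -0.03,"rx": 0,"ry": 0,"rz": 0},
    {"dx": 0,"dy": 0,"dz": -0.05,"rx": 0,"ry": 0,"rz": 0},
    {"dx": 0.0069,"dy": 0.0523,"dz": -0.02,"rx": 0,"ry": 0,"rz": 0},
    {"dx": 0.0069,"dy": 0.0523,"dz": 0,"rx": 0,"ry": 0,"rz": 0},
    {"dx": 0.0069,"dy": 0.0523,"dz": 0,"rx": 0,"ry": 0,"rz": 0},
    {"dx": 0.0069,"dy": 0.0523,"dz": 0,"rx": 0,"ry": 0,"rz": 0},
    {"dx": 0.0069,"dy": 0.0523,"dz": 0,"rx": 0,"ry": 0,"rz": 0},
    {"dx": 0.0069,"dy": 0.0523,"dz": 0,"rx": 0,"ry": 0,"rz": 0},
    {"dx": 0,"dy": 0,"dz": 0,"rx": 0,"ry": 0,"rz": -0.08},
    {"dx": 0,"dy": 0,"dz": 0,"rx": 0,"ry": 0,"rz": -0.08},
    {"dx": 0,"dy": 0,"dz": 0,"rx": 0,"ry": 0,"rz": -0.08},
    {"dx": 0,"dy": 0,"dz": 0,"rx": 0,"ry": 0,"rz": 0}
  ],
  "gripper": 1
}}

```text
clock: 9.57
ee_pos: [0.5347, 0.0322, 0.0832]
eef_rot: [[-0.997, 0.083, -0.001], [0.083, 0.997, 0.0], [0.001, -0.0, -1.0]]
wrist_force: [-0.0, 0.3, -3.5]
finger_gap: 0.043
```

```bash
python3 - <<'E'
from h import *
import pickle
np.set_printoptions(precision=4,suppress=True)
o=bot.get_obs();print(o["ee_pos"],o["eef_rot"],o["wrist_force"],o["finger_gap"])
cal=bot.calibration("wrist");pickle.dump(cal,open("w7.pkl","wb"))
im=bot.read_camera("wrist"); cv2.imwrite("pics/w7.png",im)
im=bot.read_camera("side"); cv2.imwrite("pics/s7.png",cv2.resize(im[100:300,230:430],None,fx=3,fy=3,interpolation=cv2.INTER_CUBIC))
print(proj("wrist",(.4655,.0382,.037),cal),proj("wrist",(.4655,.0382,.015),cal))
E
```

```text
[0.5347 0.0322 0.0832] [[-0.9965  0.0831 -0.0006]
 [ 0.0831  0.9965  0.    ]
 [ 0.0006 -0.     -1.    ]] [-0.0243  0.2526 -3.491 ] 0.04295540489492769
[320.7126 133.5642] [320.5447 133.5715]
```

View pics/w7.png

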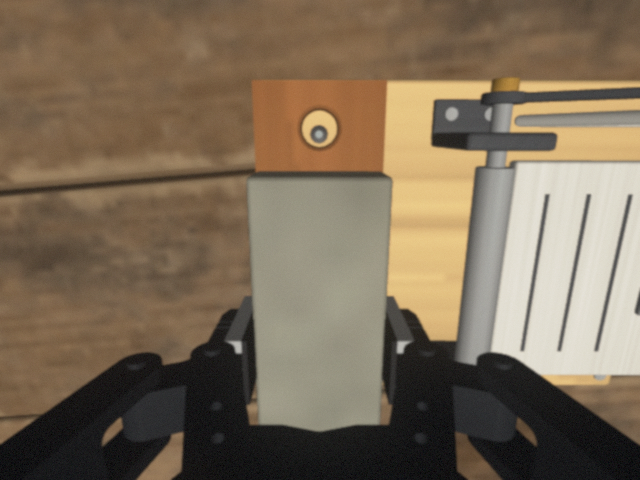

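View pics/s7.png

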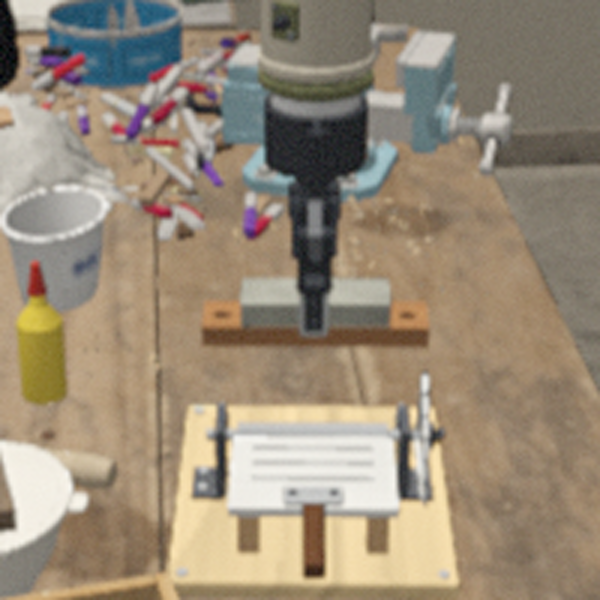

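```bash
python3 - <<'E'
from h import *
import pickle
np.set_printoptions(precision=4,suppress=True)
cal=pickle.load(open("w7.pkl","rb"))
im=cv2.imread("pics/w7.png")[90:170,270:370];cv2.imwrite("pics/w7z.png",cv2.resize(im,None,fx=6,fy=6,interpolation=cv2.INTER_CUBIC))
print("hole",onz("wrist",(320,128),.1157,cal),"peg tip",onz("wrist",(319.3,134),.037,cal))
# bar edges direction
a=onz("wrist",(255,172),.1157,cal);b=onz("wrist",(384,172),.1157,cal);print(a,b)
E
```

```text
hole [0.4637 0.0378 0.1157] peg tip [0.4657 0.0374 0.037 ]
[0.4763 0.0142 0.1157] [0.48   0.0586 0.1157]
```

View pics/w7z.png

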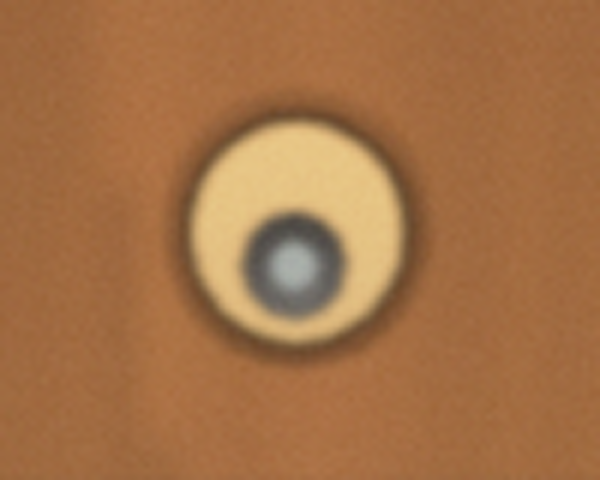

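Call:
{"api": "carry_out", "payload": {
  "plan": [
    {"dx": -0.0015,"dy": 0,"dz": 0.025,"rx": 0,"ry": 0,"rz": 0},
    {"dx": 0,"dy": 0,"dz": 0.02,"rx": 0,"ry": 0,"rz": 0},
    {"dx": 0,"dy": 0,"dz": 0.01,"rx": 0,"ry": 0,"rz": 0},
    {"dx": 0,"dy": 0,"dz": 0,"rx": 0,"ry": 0,"rz": 0}
  ],
  "gripper": 1
}}

```text
clock: 10.18
ee_pos: [0.5363, 0.032, 0.0279]
eef_rot: [[-0.997, 0.083, -0.001], [0.083, 0.997, -0.0], [0.001, -0.0, -1.0]]
wrist_force: [0.5, 0.4, -3.9]
finger_gap: 0.0428
```

```bash
python3 - <<'E'
from h import *
import pickle
np.set_printoptions(precision=4,suppress=True)
o=bot.get_obs();print(o["ee_pos"],o["eef_rot"],o["wrist_force"])
cal=bot.calibration("wrist")
im=bot.read_camera("wrist"); a=cv2.resize(im[90:170,270:370],None,fx=4,fy=4,interpolation=cv2.INTER_CUBIC)
im=bot.read_camera("side"); b=cv2.resize(im[190:270,270:390],None,fx=4,fy=4,interpolation=cv2.INTER_CUBIC)
cv2.imwrite("pics/w8.png",np.hstack([a,b[:320,:400]]) ); cv2.imwrite("pics/s8.png",b)
zt=o["ee_pos"][2]+.0165+.016
print("hole",onz("wrist",(319.5,128.7),zt,cal),proj("wrist",(.4657,.0374,.037),cal))
E
```

```text
[0.5363 0.032  0.0279] [[-0.9965  0.0834 -0.0012]
 [ 0.0834  0.9965 -0.0003]
 [ 0.0012 -0.0004 -1.    ]] [ 0.5349  0.3979 -3.8807]
hole [0.4654 0.0374 0.0604] [319.4988 130.1757]
```

View pics/w8.png

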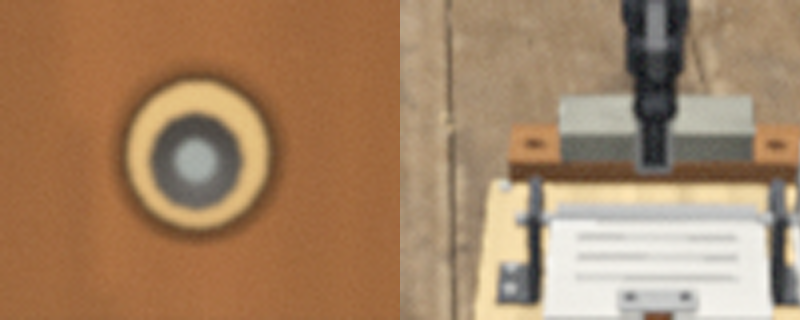

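View pics/s8.png

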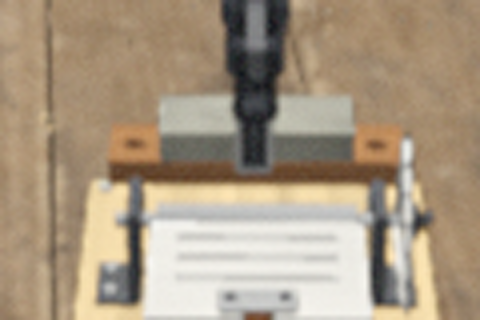

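Call:
{"api": "carry_out", "payload": {
  "plan": [
    {"dx": 0,"dy": 0,"dz": 0.008,"rx": 0,"ry": 0,"rz": 0},
    {"dx": 0,"dy": 0,"dz": 0.007,"rx": 0,"ry": 0,"rz": 0},
    {"dx": 0,"dy": 0,"dz": 0.005,"rx": 0,"ry": 0,"rz": 0},
    {"dx": 0,"dy": 0,"dz": 0,"rx": 0,"ry": 0,"rz": 0}
  ],
  "gripper": 1
}}

```text
clock: 10.78
ee_pos: [0.5364, 0.0321, 0.0079]
eef_rot: [[-0.997, 0.083, -0.001], [0.083, 0.997, -0.0], [0.001, -0.0, -1.0]]
wrist_force: [-0.1, 0.2, -4.1]
finger_gap: 0.0431
```

Call:
{"api": "carry_out", "payload": {
  "plan": [
    {"dx": 0,"dy": 0,"dz": 0.005,"rx": 0,"ry": 0,"rz": 0},
    {"dx": 0,"dy": 0,"dz": 0.004,"rx": 0,"ry": 0,"rz": 0},
    {"dx": 0,"dy": 0,"dz": 0.0005,"rx": 0,"ry": 0,"rz": 0},
    {"dx": 0,"dy": 0,"dz": 0,"rx": 0,"ry": 0,"rz": 0}
  ],
  "gripper": 1
}}

```text
clock: 11.28
ee_pos: [0.5367, 0.0321, -0.0011]
eef_rot: [[-0.997, 0.083, 0.0], [0.083, 0.997, -0.0], [-0.0, 0.0, -1.0]]
wrist_force: [-0.1, 0.4, -1.4]
finger_gap: 0.043
```

```bash
python3 - <<'E'
from h import *
np.set_printoptions(precision=4,suppress=True)
o=bot.get_obs();print(o["ee_pos"],o["wrist_force"],o["moment"])
im=bot.read_camera("wrist"); a=cv2.resize(im[90:170,270:370],None,fx=4,fy=4,interpolation=cv2.INTER_CUBIC)
im=bot.read_camera("side"); b=cv2.resize(im[190:270,290:390],None,fx=4,fy=4,interpolation=cv2.INTER_CUBIC)
cv2.imwrite("pics/w9.png",np.hstack([a,b]) )
E
```

```text
[ 0.5367  0.0321 -0.0011] [-0.0894  0.3661 -1.379 ] [0.0578 0.1372 0.0156]
```

View pics/w9.png

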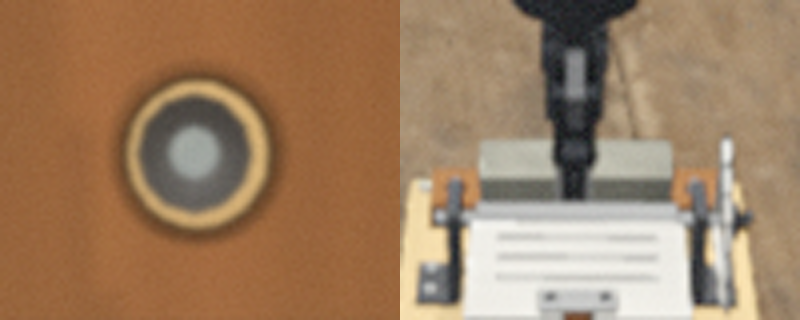

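Call:
{"api": "carry_out", "payload": {
  "plan": [
    {"dx": 0,"dy": 0,"dz": 0.001,"rx": 0,"ry": 0,"rz": 0}
  ],
  "gripper": 1
}}

```text
clock: 11.5
ee_pos: [0.5367, 0.0321, -0.0011]
eef_rot: [[-0.997, 0.083, 0.001], [0.083, 0.997, 0.0], [-0.001, 0.0, -1.0]]
wrist_force: [-5.2, -0.1, 25.6]
finger_gap: 0.0428
```

Call:
{"api": "carry_out", "payload": {
  "plan": [
    {"dx": 0,"dy": 0,"dz": 0,"rx": 0,"ry": 0,"rz": 0},
    {"dx": 0,"dy": 0,"dz": 0,"rx": 0,"ry": 0,"rz": 0},
    {"dx": 0,"dy": 0,"dz": 0,"rx": 0,"ry": 0,"rz": 0},
    {"dx": 0,"dy": 0,"dz": -0.02,"rx": 0,"ry": 0,"rz": 0},
    {"dx": 0,"dy": 0,"dz": -0.03,"rx": 0,"ry": 0,"rz": 0},
    {"dx": 0,"dy": 0,"dz": -0.05,"rx": 0,"ry": 0,"rz": 0},
    {"dx": 0,"dy": 0,"dz": -0.06,"rx": 0,"ry": 0,"rz": 0},
    {"dx": 0,"dy": 0,"dz": -0.04,"rx": 0,"ry": 0,"rz": 0},
    {"dx": 0,"dy": 0,"dz": 0,"rx": 0,"ry": 0,"rz": 0}
  ],
  "gripper": 0
}}

```text
clock: 12.62
ee_pos: [0.5382, 0.0322, 0.2009]
eef_rot: [[-0.997, 0.083, 0.006], [0.083, 0.997, 0.001], [-0.006, 0.002, -1.0]]
wrist_force: [-0.7, 0.7, -0.8]
finger_gap: 0.0854
```

```bash
python3 - <<'E'
from h import *
import pickle
np.set_printoptions(precision=4,suppress=True)
o=bot.get_obs();print(o["clock"],o["ee_pos"],o["wrist_force"],o["joints"])
cal=bot.calibration("wrist");pickle.dump(cal,open("w10.pkl","wb"))
im=bot.read_camera("wrist");cv2.imwrite("pics/w10.png",im)
for th,z in [("stone_carrier",.015),("hinge_line",.06),("tongue",.06),("index_tip",.118)]:
    p,c=lm("wrist",th)
    if p is not None: print(th,p,c,onz("wrist",p,z,cal))
im=bot.read_camera("side"); b=cv2.resize(im[190:310,270:400],None,fx=5,fy=5,interpolation=cv2.INTER_CUBIC)
cv2.imwrite("pics/s10.png",b)
E
```

```text
12.625 [0.5382 0.0322 0.2009] [-0.7344  0.6947 -0.7803] [-18.7645  22.0954  12.6709 117.1109  -7.2383  41.1699  83.6875]
stone_carrier [316.672 208.704] 0.61 [0.5361 0.0299 0.015 ]
hinge_line [422.272 218.304] 0.6 [0.5424 0.1153 0.06  ]
index_tip [599.296  98.88 ] 0.8 [0.4635 0.2081 0.118 ]
```

View pics/w10.png

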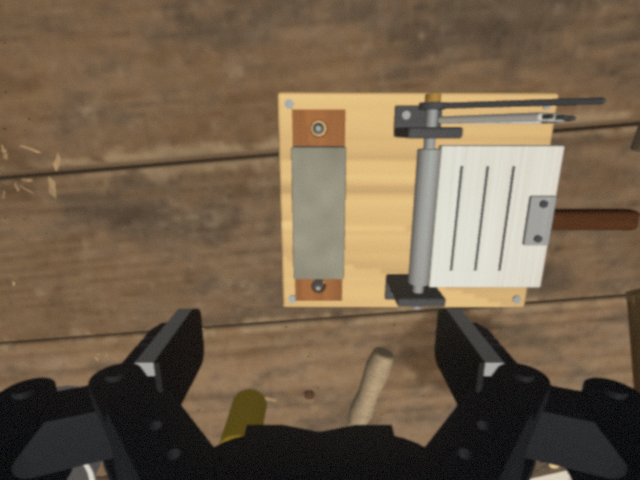

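View pics/s10.png

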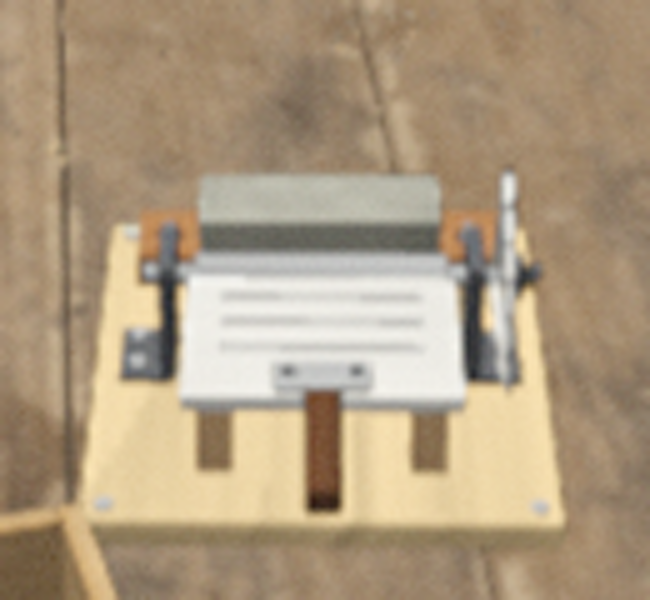

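```bash
cat >> h.py <<'E'
H=np.array([.5424,.1155,.060]); YAW=np.radians(-4.77)
RX=np.array([np.cos(YAW),np.sin(YAW),0]);RY=np.array([-np.sin(YAW),np.cos(YAW),0]);RZ=np.array([0,0,1.])
def rigpt(x,r,th,off=0): return H+RX*x+RY*(r*np.cos(th)-off*np.sin(th))+RZ*(r*np.sin(th)+off*np.cos(th))
E
python3 - <<'E'
from h import *
import pickle
from scipy.optimize import least_squares
np.set_printoptions(precision=4,suppress=True)
w1=pickle.load(open("w1.pkl","rb"));w10=pickle.load(open("w10.pkl","rb"))
obs=[("top",(274.7,293.2),None),("side",(378.9,241.6),None),("wrist",(316.6,173.8),w1),("wrist",(599.3,98.9),w10)]
for th in (.5,.6,.7):
  print(th,[np.round(proj(c,rigpt(-.086,.104,th),k)-p,1) for c,p,k in obs])
for o in obs+[None]:
  S=obs if o is None else [o]
  r=least_squares(lambda t:np.concatenate([proj(c,rigpt(-.086,.104,t[0]),k)-p for c,p,k in S]),[.6]);print(r.x,r.cost)
# side reference checks: hinge, tongue
print(proj("side",rigpt(0,.14,0)),"lm 332.3,280.9",proj("side",rigpt(0,0,0)),"lm 332.6 244.8")
for r in (0,.02,.104): print(r,proj("side",rigpt(-.086,r,.6)),proj("side",rigpt(-.086,r,.7)))
E
```

```text
0.5 [array([-2.9, -0.7]), array([-0.8,  5.8]), array([ 5.2, -0.3]), array([-0.2,  1.6])]
0.6 [array([-1.3, -0.5]), array([-0.8,  0.6]), array([-1.6,  2.8]), array([0.9, 0.5])]
0.7 [array([ 0.8, -0.3]), array([-0.8, -4.6]), array([-9.8,  6.4]), array([-0.1, -0.6])]
[0.6665] 0.06411750525578781
[0.6116] 0.3139464313276311
[0.5675] 1.9193040688927059
[0.6807] 0.09852967642141669
[0.5846] 6.019985444659292
[334.9328 281.5993] lm 332.3,280.9 [334.4245 244.7513] lm 332.6 244.8
0 [373.7222 244.9928] [373.7222 244.9928]
0.02 [374.5053 244.4944] [374.5024 243.5709]
0.104 [378.1075 242.2015] [378.0875 237.037 ]
```

Call:
{"api": "carry_out", "payload": {
  "plan": [
    {"dx": 0,"dy": 0,"dz": -0.005,"rx": 0,"ry": 0,"rz": 0.1745},
    {"dx": 0,"dy": 0,"dz": -0.005,"rx": 0,"ry": 0,"rz": 0.1745},
    {"dx": 0,"dy": 0,"dz": -0.005,"rx": 0,"ry": 0,"rz": 0.1745},
    {"dx": 0,"dy": 0,"dz": -0.005,"rx": 0,"ry": 0,"rz": 0.1745},
    {"dx": 0,"dy": 0,"dz": -0.005,"rx": 0,"ry": 0,"rz": 0.1745},
    {"dx": 0,"dy": 0,"dz": 0,"rx": 0,"ry": 0,"rz": 0.1745},
    {"dx": 0,"dy": 0,"dz": 0,"rx": 0,"ry": 0,"rz": 0.1745},
    {"dx": 0,"dy": 0,"dz": 0,"rx": 0,"ry": 0,"rz": 0.1745},
    {"dx": 0,"dy": 0,"dz": 0,"rx": 0,"ry": 0,"rz": 0.1745},
    {"dx": 0.06,"dy": 0,"dz": 0,"rx": 0,"ry": 0,"rz": 0},
    {"dx": 0.06,"dy": 0,"dz": 0,"rx": 0,"ry": 0,"rz": 0},
    {"dx": 0.06,"dy": 0,"dz": 0,"rx": 0,"ry": 0,"rz": 0}
  ],
  "gripper": 0
}}

```text
clock: 14.42
ee_pos: [0.5512, 0.2131, 0.222]
eef_rot: [[0.083, 0.997, -0.001], [0.997, -0.083, -0.001], [-0.001, -0.001, -1.0]]
wrist_force: [0.9, 0.7, -0.3]
finger_gap: 0.0854
```

Call:
{"api": "carry_out", "payload": {
  "plan": [
    {"dx": 0,"dy": 0,"dz": 0,"rx": 0,"ry": 0.15,"rz": 0},
    {"dx": 0,"dy": 0,"dz": 0,"rx": 0,"ry": 0.15,"rz": 0},
    {"dx": 0,"dy": 0,"dz": 0,"rx": 0,"ry": 0.15,"rz": 0},
    {"dx": 0,"dy": 0,"dz": 0,"rx": 0,"ry": 0.15,"rz": 0},
    {"dx": 0,"dy": 0,"dz": 0,"rx": 0,"ry": 0,"rz": 0}
  ],
  "gripper": 0
}}

```text
clock: 15.05
ee_pos: [0.5514, 0.2055, 0.2203]
eef_rot: [[0.076, 0.996, 0.047], [0.823, -0.089, 0.56], [0.562, -0.004, -0.827]]
wrist_force: [1.4, 0.9, -0.7]
finger_gap: 0.0855
```

```bash
python3 - <<'E'
from h import *
import pickle
np.set_printoptions(precision=4,suppress=True)
o=bot.get_obs();print(o["clock"],o["ee_pos"],o["joints"])
cal=bot.calibration("wrist");pickle.dump(cal,open("w11.pkl","wb"))
im=bot.read_camera("wrist");cv2.imwrite("pics/w11.png",im)
for th,P in [("hinge_line",rigpt(0,0,0)),("tongue",rigpt(0,.14,0)),("index_tip",rigpt(-.086,.104,.6))]:
    p,c=lm("wrist",th); print(th,p,c,proj("wrist",P,cal))
E
```

```text
15.05 [0.5514 0.2055 0.2203] [-16.8301  25.4061  13.8436 119.7762 -59.7476  47.5462  37.0402]
hinge_line None 0 [318.3022 445.261 ]
tongue [315.392 268.416] 0.57 [317.3686 271.4752]
index_tip None 0 [195.7832 325.7811]
```

View pics/w11.png

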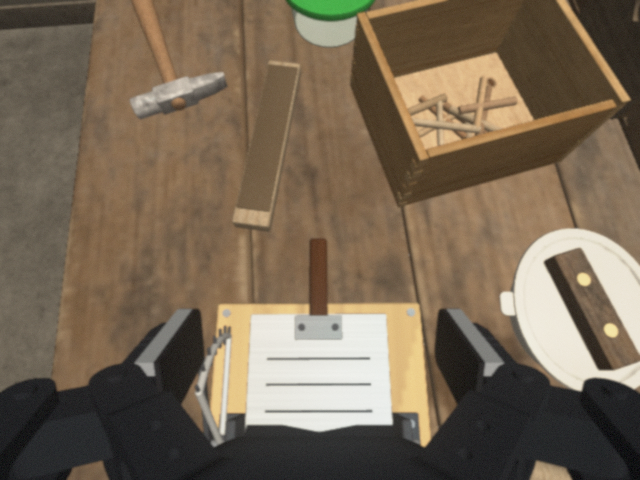

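Call:
{"api": "carry_out", "payload": {
  "plan": [
    {"dx": 0,"dy": 0,"dz": 0,"rx": 0,"ry": -0.179,"rz": 0},
    {"dx": 0,"dy": 0,"dz": 0,"rx": 0,"ry": -0.179,"rz": 0},
    {"dx": 0,"dy": 0,"dz": 0,"rx": 0,"ry": -0.179,"rz": 0},
    {"dx": 0,"dy": 0,"dz": 0,"rx": 0,"ry": -0.179,"rz": 0},
    {"dx": 0.0245,"dy": -0.0005,"dz": 0.036,"rx": 0,"ry": 0,"rz": 0},
    {"dx": 0.0245,"dy": -0.0005,"dz": 0.036,"rx": 0,"ry": 0,"rz": 0},
    {"dx": 0.0245,"dy": -0.0005,"dz": 0.036,"rx": 0,"ry": 0,"rz": 0},
    {"dx": 0,"dy": 0,"dz": 0,"rx": 0,"ry": 0,"rz": 0},
    {"dx": 0,"dy": 0,"dz": 0,"rx": 0,"ry": 0,"rz": 0}
  ],
  "gripper": 0
}}

```text
clock: 16.38
ee_pos: [0.5552, 0.2722, 0.1084]
eef_rot: [[0.081, 0.997, -0.008], [0.99, -0.082, -0.116], [-0.116, 0.001, -0.993]]
wrist_force: [0.6, -0.8, 1.2]
finger_gap: 0.0852
```

```bash
cat >> h.py <<'E'
def togo(G,tilt):
    "tool-frame shift from present TCP so that the true grasp pt (46 mm behind TCP) is at G, present orientation"
    o=bot.get_obs();R=np.array(o["eef_rot"]);cur=o["ee_pos"]-.046*R[:,2]
    return R.T@(G-cur), np.arctan2(R[:,0]@RZ,R[:,0]@RY), R
E
python3 - <<'E'
from h import *
import pickle
np.set_printoptions(precision=4,suppress=True)
o=bot.get_obs();print(o["clock"],o["ee_pos"],o["joints"],o["wrist_force"])
print(togo(rigpt(0,.145,0),0))
cal=bot.calibration("wrist");pickle.dump(cal,open("w12.pkl","wb"))
im=bot.read_camera("wrist");cv2.imwrite("pics/w12.png",im)
for th,P in [("tongue",rigpt(0,.14,0)),("index_tip",rigpt(-.086,.104,.6))]:
    p,c=lm("wrist",th); print(th,p,c,proj("wrist",P,cal))
E
```

```text
16.375 [0.5552 0.2722 0.1084] [-54.2858  38.8004  31.4549 109.368  -20.4666  41.7316 -16.8786] [ 0.6237 -0.8455  1.2434]
(array([-0.0065,  0.0002,  0.0955]), np.float64(-0.11608475666256726), array([[ 0.0812,  0.9967, -0.008 ],
       [ 0.9899, -0.0816, -0.1156],
       [-0.1158,  0.0014, -0.9933]]))
tongue [317.824 272.112] 0.88 [319.0227 273.8084]
index_tip None 0 [150.3826 420.8892]
```

View pics/w12.png

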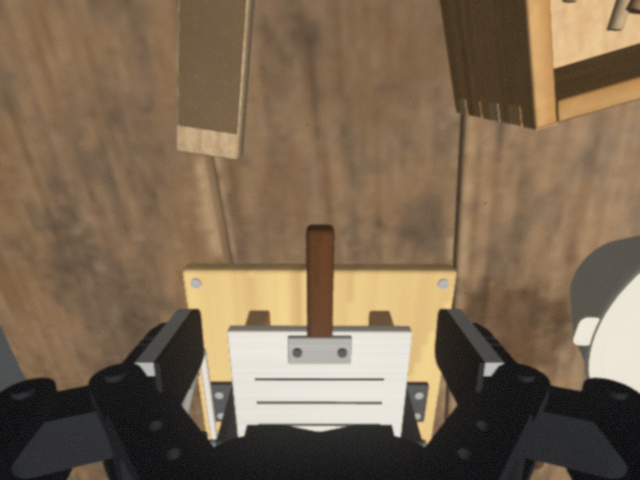

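Call:
{"api": "carry_out", "payload": {
  "plan": [
    {"dx": -0.0065,"dy": 0,"dz": 0.03,"rx": 0,"ry": 0,"rz": 0},
    {"dx": 0,"dy": 0,"dz": 0.035,"rx": 0,"ry": 0,"rz": 0},
    {"dx": 0,"dy": 0,"dz": 0.02,"rx": 0,"ry": 0,"rz": 0},
    {"dx": 0,"dy": 0,"dz": 0.01,"rx": 0,"ry": 0,"rz": 0},
    {"dx": 0,"dy": 0,"dz": 0,"rx": 0,"ry": 0,"rz": 0}
  ],
  "gripper": 0
}}

```text
clock: 17.15
ee_pos: [0.5539, 0.2542, 0.014]
eef_rot: [[0.083, 0.997, -0.009], [0.99, -0.083, -0.115], [-0.116, 0.0, -0.993]]
wrist_force: [0.2, 0.1, 0.3]
finger_gap: 0.0852
```

```bash
python3 - <<'E'
from h import *
import pickle
np.set_printoptions(precision=4,suppress=True)
o=bot.get_obs();print(o["clock"],o["ee_pos"],o["wrist_force"])
print(togo(rigpt(0,.145,0),0)[:2])
im=bot.read_camera("wrist");cv2.imwrite("pics/w13.png",im)
im=bot.read_camera("side"); cv2.imwrite("pics/s13.png",cv2.resize(im[190:310,270:400],None,fx=5,fy=5,interpolation=cv2.INTER_CUBIC))
E
```

```text
17.15 [0.5539 0.2542 0.014 ] [0.1855 0.1344 0.319 ]
(array([ 0.0005,  0.0001, -0.0004]), np.float64(-0.11578326023922994))
```

View pics/w13.png

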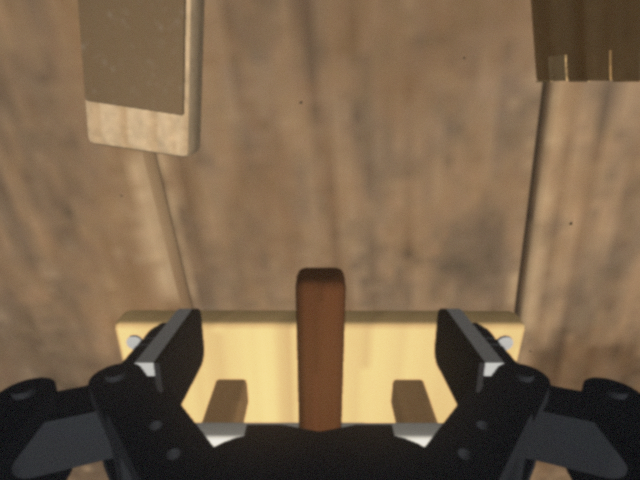

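View pics/s13.png

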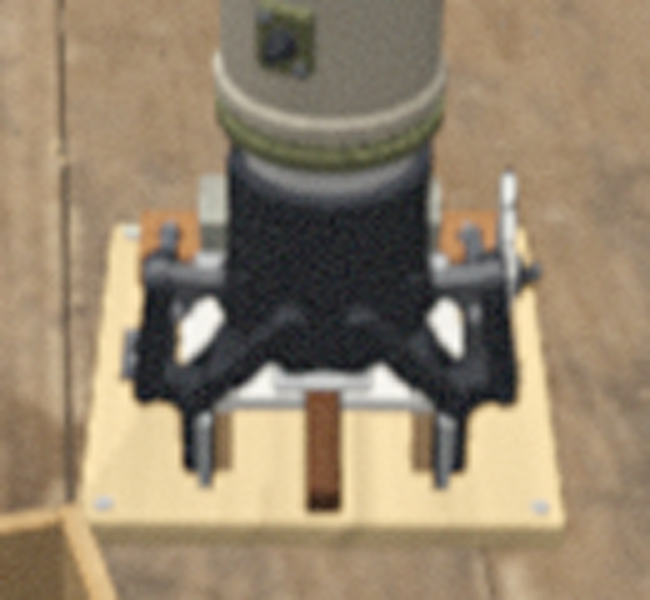

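Call:
{"api": "carry_out", "payload": {
  "plan": [
    {"dx": 0,"dy": 0,"dz": 0,"rx": 0,"ry": 0,"rz": 0},
    {"dx": 0,"dy": 0,"dz": 0,"rx": 0,"ry": 0,"rz": 0},
    {"dx": 0,"dy": 0,"dz": 0,"rx": 0,"ry": 0,"rz": 0},
    {"dx": 0,"dy": 0,"dz": 0,"rx": 0,"ry": 0,"rz": 0},
    {"dx": 0,"dy": 0,"dz": 0,"rx": 0,"ry": 0,"rz": 0},
    {"dx": 0,"dy": 0,"dz": 0,"rx": 0,"ry": 0,"rz": 0}
  ],
  "gripper": 1
}}

```text
clock: 18.0
ee_pos: [0.5543, 0.2546, 0.0138]
eef_rot: [[0.082, 0.997, -0.008], [0.99, -0.083, -0.115], [-0.115, 0.001, -0.993]]
wrist_force: [3.6, 0.5, 3.1]
finger_gap: 0.0149
```

```bash
python3 - <<'E'
from h import *
im=bot.read_camera("wrist");cv2.imwrite("pics/w14.png",im)
im=bot.read_camera("side"); cv2.imwrite("pics/s14.png",cv2.resize(im[190:310,270:400],None,fx=5,fy=5,interpolation=cv2.INTER_CUBIC))
E
```

```text
(no output)
```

View pics/w14.png

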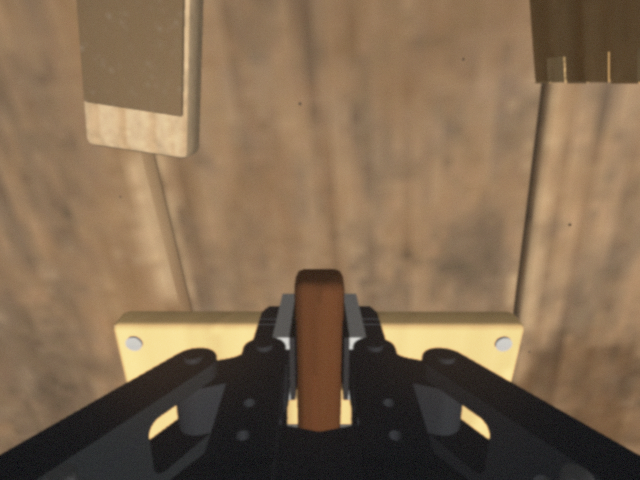

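View pics/s14.png

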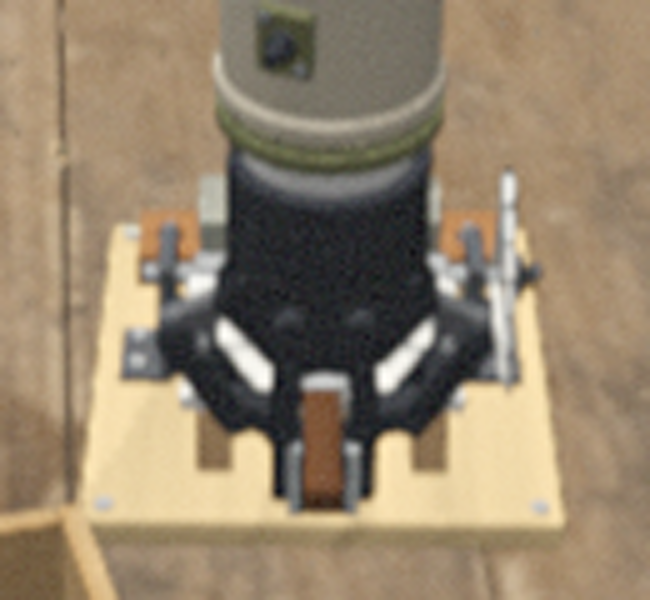

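Call:
{"api": "carry_out", "payload": {
  "plan": [
    {"dx": 0.0013,"dy": 0,"dz": -0.0072,"rx": 0,"ry": 0.05,"rz": 0},
    {"dx": 0.0013,"dy": 0,"dz": -0.0072,"rx": 0,"ry": 0.05,"rz": 0},
    {"dx": 0.0013,"dy": 0,"dz": -0.0072,"rx": 0,"ry": 0.05,"rz": 0},
    {"dx": 0.0013,"dy": 0,"dz": -0.0072,"rx": 0,"ry": 0.05,"rz": 0},
    {"dx": 0,"dy": 0,"dz": 0,"rx": 0,"ry": 0,"rz": 0}
  ],
  "gripper": 1
}}

```text
clock: 18.73
ee_pos: [0.5549, 0.261, 0.0428]
eef_rot: [[0.083, 0.996, 0.008], [0.993, -0.084, 0.086], [0.086, 0.001, -0.996]]
wrist_force: [4.4, 2.6, -1.3]
finger_gap: 0.015
```

```bash
cat >> h.py <<'E'
def state():
    o=bot.get_obs();R=np.array(o["eef_rot"]);P=o["ee_pos"];G=P-.046*R[:,2]
    tilt=np.arctan2(R[:,0]@RZ,R[:,0]@RY);v=G-H
    p=R.T@(H-P)
    print("clk",o["clock"],"P",P,"F",o["wrist_force"],"tilt",tilt,"table~",tilt+.1155,"grasp angle",np.arctan2(v@RZ,v@RY),"r",np.hypot(v@RZ,v@RY),"x",v@RX,"p",p,"j5",o["joints"][4])
E
python3 -c "
from h import *
np.set_printoptions(precision=4,suppress=True)
state()"
```

```text
clk 18.725 P [0.5549 0.261  0.0428] F [ 4.4028  2.6296 -1.3451] tilt 0.08646769657014691 table~ 0.2019676965701469 grasp angle 0.19922617972066328 r 0.14488003726705226 x 0.00027895337358437006 p [-0.144  -0.0002 -0.0297] j5 -31.10231263140914
```

Call:
{"api": "carry_out", "payload": {
  "plan": [
    {"dx": 0.0013,"dy": 0,"dz": -0.0072,"rx": 0,"ry": 0.05,"rz": 0},
    {"dx": 0.0013,"dy": 0,"dz": -0.0072,"rx": 0,"ry": 0.05,"rz": 0},
    {"dx": 0.0013,"dy": 0,"dz": -0.0072,"rx": 0,"ry": 0.05,"rz": 0},
    {"dx": 0.0013,"dy": 0,"dz": -0.0072,"rx": 0,"ry": 0.05,"rz": 0},
    {"dx": 0.0013,"dy": 0,"dz": -0.0072,"rx": 0,"ry": 0.05,"rz": 0},
    {"dx": 0.0013,"dy": 0,"dz": -0.0072,"rx": 0,"ry": 0.05,"rz": 0},
    {"dx": 0.0013,"dy": 0,"dz": -0.0072,"rx": 0,"ry": 0.05,"rz": 0},
    {"dx": 0,"dy": 0,"dz": 0,"rx": 0,"ry": 0,"rz": 0}
  ],
  "gripper": 1
}}

```text
clock: 19.73
ee_pos: [0.5545, 0.2582, 0.0935]
eef_rot: [[0.076, 0.996, 0.036], [0.903, -0.084, 0.421], [0.423, 0.0, -0.906]]
wrist_force: [4.4, 3.2, -0.1]
finger_gap: 0.015
```

```bash
python3 - <<'E'
from h import *
import pickle
np.set_printoptions(precision=4,suppress=True)
state()
cal=bot.calibration("wrist");pickle.dump(cal,open("w15.pkl","wb"))
im=bot.read_camera("wrist");cv2.imwrite("pics/w15.png",im)
print(lm("wrist","index_tip"),lm("wrist","tongue"),[proj("wrist",rigpt(-.086,.104,t),cal) for t in (.5,.6,.7)])
im=bot.read_camera("side"); cv2.imwrite("pics/s15r.png",im);cv2.imwrite("pics/s15.png",cv2.resize(im[180:300,290:420],None,fx=5,fy=5,interpolation=cv2.INTER_CUBIC))
print(lm("side","index_tip"),lm("side","tongue"),proj("side",rigpt(0,.14,.55)))
im=bot.read_camera("top"); cv2.imwrite("pics/t15.png",cv2.resize(im[220:320,220:360],None,fx=5,fy=5,interpolation=cv2.INTER_CUBIC))
E
```

```text
clk 19.725 P [0.5545 0.2582 0.0935] F [ 4.3728  3.1674 -0.1369] tilt 0.43627955579562044 table~ 0.5517795557956204 grasp angle 0.5461637385617817 r 0.14484661549935995 x 0.0002158515267932595 p [-0.144  -0.0002 -0.0301] j5 -46.282054259367584
(None, 0) (array([318.4  , 348.288]), 0.88) [array([104.9283, 415.8525]), array([ 91.105 , 437.3696]), array([ 76.1484, 463.8153])]
(array([380.032, 240.384]), 0.5) (array([331.328, 243.312]), 0.79) [335.2979 244.4532]
```

View pics/w15.png

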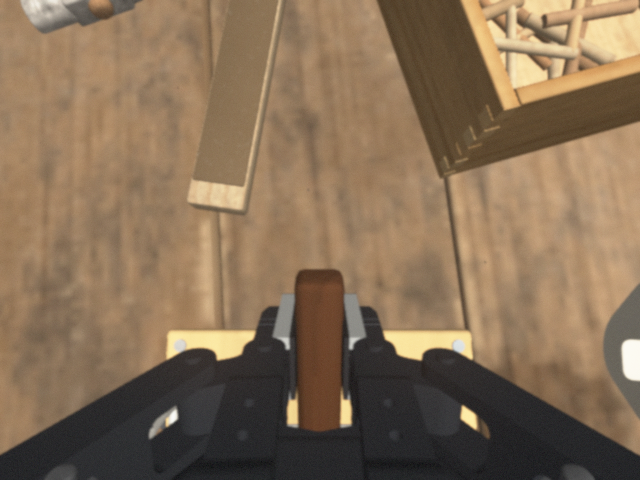

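View pics/s15.png

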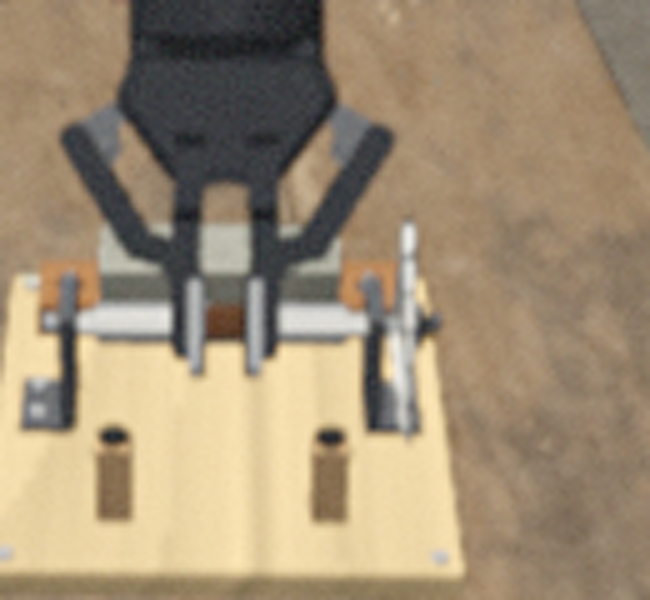

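View pics/t15.png

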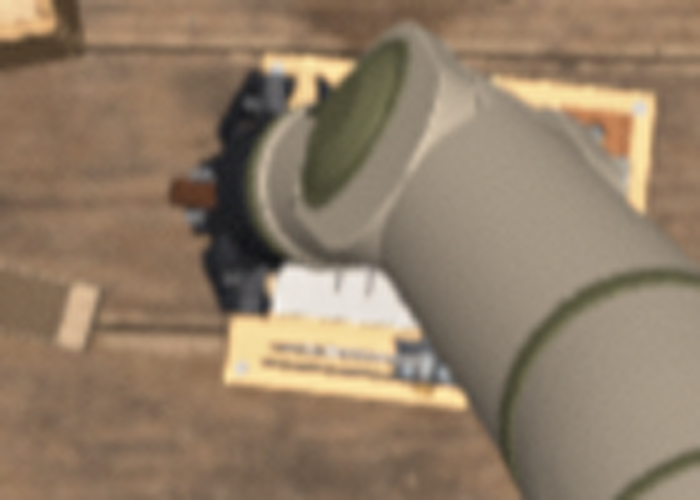

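```bash
python3 - <<'E'
from h import *
np.set_printoptions(precision=4,suppress=True)
F=[bot.read_camera("side").astype(float) for _ in range(8)]
im=np.mean(F,0); np.save("side_avg.npy",im)
z=12
c=cv2.resize(im[215:265,340:400].astype(np.uint8),None,fx=z,fy=z,interpolation=cv2.INTER_CUBIC)
cv2.imwrite("pics/s16.png",c)
for t in (.5,.55,.6,.65):
  print(t,[((proj("side",rigpt(-.086,r,t))-[340,215]+.5)*z).round() for r in (-.0,.05,.106)])
print("hinge ends",[((proj("side",rigpt(x,0,0))-[340,215]+.5)*z).round() for x in (-.067,-.076,-.086)])
print("scale ticks",[((proj("side",rigpt(-.076,.084,np.radians(a)))-[340,215]+.5)*z).round() for a in (0,10,20,30,40,50,60)])
E
```

```text
0.5 [array([411., 366.]), array([435., 379.]), array([464., 395.])]
0.55 [array([411., 366.]), array([435., 365.]), array([464., 364.])]
0.6 [array([411., 366.]), array([435., 351.]), array([464., 332.])]
0.65 [array([411., 366.]), array([435., 336.]), array([464., 300.])]
hinge ends [array([306., 365.]), array([356., 366.]), array([411., 366.])]
scale ticks [array([386., 620.]), array([389., 545.]), array([392., 462.]), array([393., 377.]), array([393., 291.]), array([392., 207.]), array([390., 130.])]
```

View pics/s16.png

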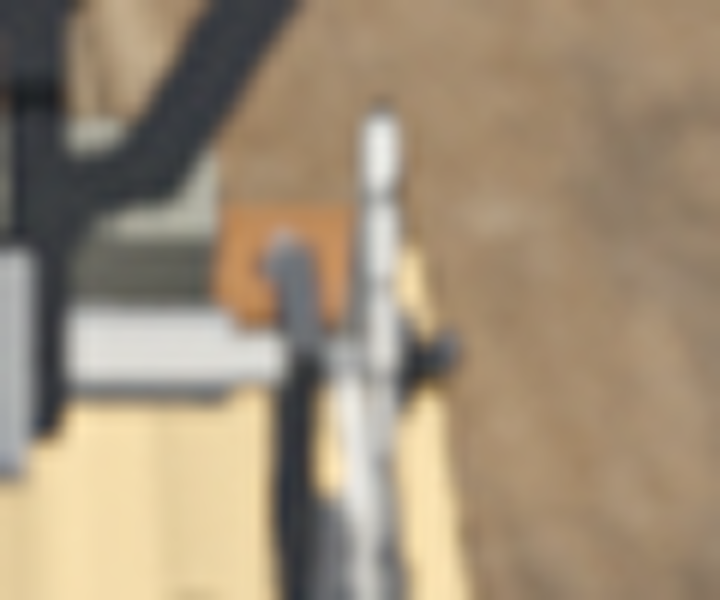

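```bash
python3 - <<'E'
from h import *
import pickle
np.set_printoptions(precision=4,suppress=True)
for n,(x0,y0,x1,y1),z in (("w1",(215,155,345,235),6),("w10",(390,80,640,150),3.2),):
  cal=pickle.load(open(n+".pkl","rb")); im=cv2.imread(f"pics/{n}.png")
  c=cv2.resize(im[y0:y1,x0:x1],None,fx=z,fy=z,interpolation=cv2.INTER_CUBIC)
  cv2.imwrite(f"pics/{n}i.png",c)
  f=lambda P:((proj("wrist",P,cal)-[x0,y0]+.5)*z).round()
  for t in (.5,.55,.6,.65): print(n,t,[f(rigpt(-.086,r,t)) for r in (0,.053,.106)])
  print("plate corner",f(rigpt(-.058,.102,0,.004)),f(rigpt(-.058,.008,0,.004)),"ticks",[f(rigpt(-.076,.084,np.radians(a))) for a in (0,10,20,30,40,50,60)])
E
```

```text
w1 0.5 [array([ 69., 245.]), array([339., 184.]), array([657., 111.])]
w1 0.55 [array([ 69., 245.]), array([328., 188.]), array([638., 120.])]
w1 0.6 [array([ 69., 245.]), array([316., 193.]), array([616., 130.])]
w1 0.65 [array([ 69., 245.]), array([303., 198.]), array([592., 141.])]
plate corner [759. 244.] [173. 409.] ticks [array([613., 159.]), array([604., 173.]), array([577., 193.]), array([532., 218.]), array([466., 248.]), array([383., 283.]), array([284., 321.])]
w10 0.5 [array([133.,  83.]), array([383.,  76.]), array([683.,  67.])]
w10 0.55 [array([133.,  83.]), array([382.,  75.]), array([686.,  65.])]
w10 0.6 [array([133.,  83.]), array([380.,  74.]), array([687.,  63.])]
w10 0.65 [array([133.,  83.]), array([377.,  74.]), array([687.,  61.])]
plate corner [559. 207.] [162. 208.] ticks [array([486., 128.]), array([516., 126.]), array([536., 124.]), array([543., 122.]), array([537., 120.]), array([514., 118.]), array([474., 117.])]
```

View pics/w1i.png

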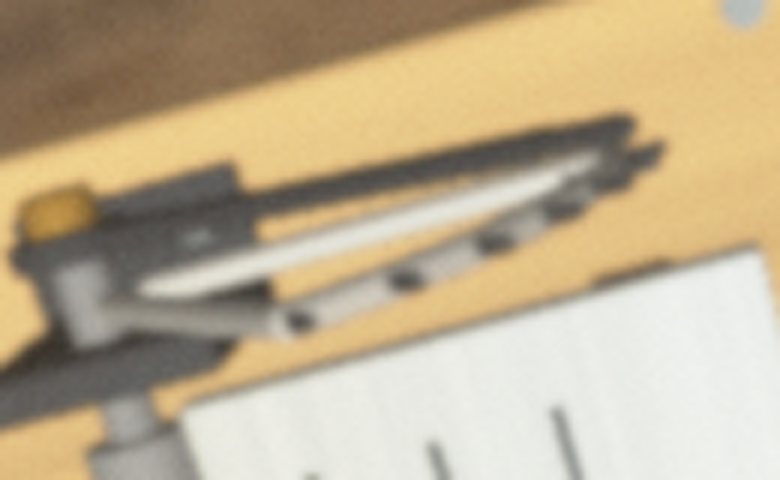

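View pics/w10i.png

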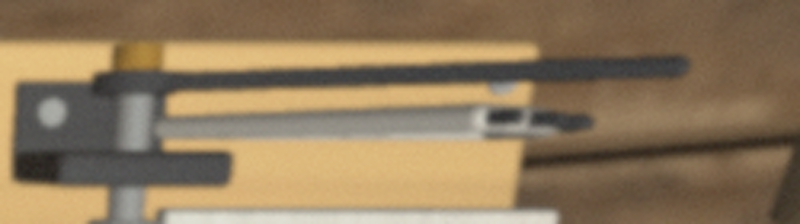

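```bash
python3 - <<'E'
from h import *
import pickle
from scipy.optimize import least_squares
np.set_printoptions(precision=3,suppress=True)
w1=pickle.load(open("w1.pkl","rb"))
T=np.radians([60,50,40,30,20,10])
o1=np.array([(300,322),(405,280),(495,243),(562,207),(612,180),(650,157)])/6+[215,155]-.5
os_=np.array([(380,193),(380,283),(380,375)])/12+[340,215]-.5
end=np.array((636,127))/6+[215,155]-.5   # lower corner of end
ts=np.array((447,350))/12+[340,215]-.5
def res(q,full=False):
    r,th,b1x,b1y,bsx,bsy=q
    e=[]
    for t,p in zip(T,o1): e+=list(proj("wrist",rigpt(-.076,r,t),w1)+[b1x,b1y]-p)
    for t,p in zip(T[1:4],os_): e+=list(proj("side",rigpt(-.076,r,t))+[bsx,bsy]-p)
    a=list((proj("wrist",rigpt(-.086,.106,th,-.004),w1)+[b1x,b1y]-end))
    b=list((proj("side",rigpt(-.086,.106,th))+[bsx,bsy]-ts)*2)
    return np.array(e+(a if use1 else [])+(b if use2 else [])+[b1x/3,b1y/3,bsx/2,bsy/2])
for use1,use2 in ((1,0),(0,1),(1,1)):
    s=least_squares(res,[.088,.58,0,0,0,0]);print(use1,use2,s.x,s.cost)
print(s.fun)
im=np.load("side_avg.npy")
print(im[238:252,370:380].mean(2).round().astype(int))
E
```

```text
1 0 [ 0.09   0.595 -0.304 -0.2   -1.209 -0.172] 2.8276163826721863
0 1 [ 0.091  0.569 -0.927 -0.283 -1.35  -0.127] 1.9700125864158007
1 1 [ 0.091  0.577 -1.209  0.008 -1.357  0.114] 3.383802694775317
[-0.492  0.024  0.19   0.108  0.341 -0.074  0.852  0.396  0.58   0.341
 -1.211  0.664 -0.079  0.128  0.029  0.193  0.025  0.349 -0.127 -1.46
  0.182 -0.349 -0.403  0.003 -0.678  0.057]
[[140 184 186 201 206 154 129 137 136 134]
 [141 188 191 200 206 163 132 136 137 136]
 [149 203 201 183 189 170 140 136 138 137]
 [150 205 201 157 161 173 145 135 138 139]
 [150 204 200 139 129 155 131 125 133 140]
 [162 207 200 131  94 109 104 115 128 141]
 [171 206 198 122  66  71  78 101 118 138]
 [159 188 175 105  58  62  76  96 121 140]
 [152 167 149  85  56  73  87 109 131 142]
 [175 178 163  96  90 127 120 121 135 140]
 [192 191 178 119 139 187 168 137 133 136]
 [200 192 183 154 174 210 192 147 132 135]
 [204 192 187 185 202 216 198 151 134 137]
 [206 191 187 199 214 217 199 151 135 141]]
```

```bash
python3 - <<'E'
from h import *
np.set_printoptions(precision=3,suppress=True)
im=np.load("side_avg.npy")
print("rows236-252, cols346-357");print(im[236:252,346:364:2].mean(2).round().astype(int))
print("tongue B,R cols 331-337");print(im[236:252,331:338,0].round().astype(int));
print("left plate cols 308..322");print(im[236:252,306:322:2].mean(2).round().astype(int))
for t in (.53,.55,.57,.6):
  print(t,"plate edge top/bot x=-.04",proj("side",rigpt(-.04,.102,t,.004)),proj("side",rigpt(-.04,.102,t,-.004)),"inner top",proj("side",rigpt(-.04,.008,t,.004))[1],"tongue end top/bot",proj("side",rigpt(0,.17,t,.007)),proj("side",rigpt(0,.17,t,-.007)),"idx",proj("side",rigpt(-.086,.106,t,.004)),proj("side",rigpt(-.086,.106,t,-.004)))
c=cv2.resize(im[225:265,300:385].astype(np.uint8),None,fx=9,fy=9,interpolation=cv2.INTER_NEAREST);cv2.imwrite("pics/s17.png",c)
E
```

```text
rows236-252, cols346-357
[[ 86 101  98  94  93  90 124 140 133]
 [ 92 100  97  96  94  92 131 139 124]
 [ 89  97  95  93  90  88 132 144 126]
 [ 93 103  96  94  91  88 129 142 124]
 [126 139 129 127 126 124 142 137 121]
 [169 189 184 183 184 184 179 127 109]
 [191 213 211 211 211 211 203 149 137]
 [197 219 218 217 218 218 214 198 193]
 [197 220 218 218 218 218 218 218 212]
 [194 217 215 214 215 215 214 213 206]
 [162 183 181 182 182 182 181 179 169]
 [120 127 128 127 128 127 132 169 132]
 [142 143 144 140 138 130 142 194 135]
 [193 195 195 189 183 184 190 209 142]
 [212 214 213 207 201 205 207 210 143]
 [215 214 215 208 201 206 209 209 141]]
tongue B,R cols 331-337
[[ 89  91  94  93  93  92  91]
 [ 91  91  94  94  94  95  93]
 [ 91  88  92  93  92  93  91]
 [ 98  88  92  92  95  96  95]
 [114  92  89  98 100 101  92]
 [102  76  73  80  84  81  77]
 [ 77  50  52  53  53  54  47]
 [ 67  42  44  46  42  42  38]
 [ 65  40  40  44  45  45  36]
 [ 66  38  39  44  42  42  38]
 [ 63  36  38  36  35  36  35]
 [ 65  52  54  56  58  52  52]
 [ 97 111 115 112 113 116 108]
 [133 155 158 160 160 1
[... 718 characters left out ...]
.678] inner top 243.08483568656888 tongue end top/bot [335.528 242.465] [335.482 249.908] idx [378.2   243.855] [378.171 247.865]
0.55 plate edge top/bot x=-.04 [355.019 242.668] [354.997 246.66 ] inner top 243.0112152323922 tongue end top/bot [335.538 240.657] [335.494 248.101] idx [378.203 242.792] [378.181 246.802]
0.57 plate edge top/bot x=-.04 [355.023 241.651] [355.004 245.642] inner top 242.93835068248165 tongue end top/bot [335.548 238.852] [335.505 246.292] idx [378.204 241.731] [378.189 245.739]
0.6 plate edge top/bot x=-.04 [355.026 240.129] [355.013 244.114] inner top 242.83053576467174 tongue end top/bot [335.561 236.151] [335.522 243.578] idx [378.202 240.142] [378.198 244.144]
```

View pics/s17.png

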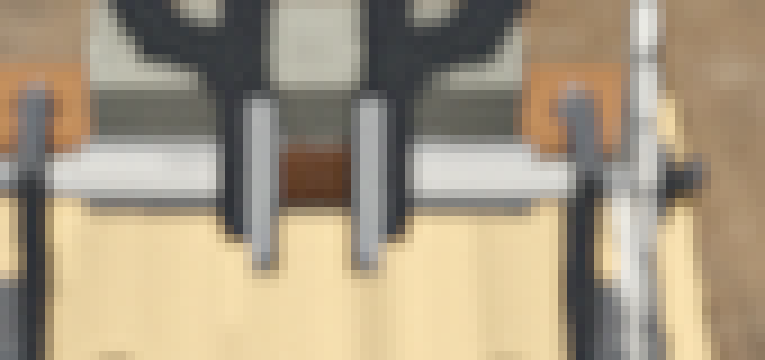

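Call:
{"api": "carry_out", "payload": {
  "plan": [
    {"dx": 0,"dy": 0,"dz": 0,"rx": 0,"ry": 0,"rz": 0},
    {"dx": 0,"dy": 0,"dz": 0,"rx": 0,"ry": 0,"rz": 0},
    {"dx": 0,"dy": 0,"dz": 0,"rx": 0,"ry": 0,"rz": 0},
    {"dx": 0,"dy": 0,"dz": 0,"rx": 0,"ry": 0,"rz": 0}
  ],
  "gripper": 1
}}

```text
clock: 20.98
ee_pos: [0.5546, 0.2584, 0.0929]
eef_rot: [[0.075, 0.997, 0.036], [0.904, -0.083, 0.419], [0.421, 0.001, -0.907]]
wrist_force: [5.3, 2.0, 0.4]
finger_gap: 0.0143
```

```bash
python3 - <<'E'
from h import *
np.set_printoptions(precision=3,suppress=True)
state()
a=cv2.imread("pics/side0.png").astype(float).mean(2)
b=np.mean([bot.read_camera("side").astype(float) for _ in range(4)],0).mean(2)
for n,i in(("before",a),("now",b)):
  print(n)
  for c in (375,376,377): 
    col=i[240:250,c]; print(c,col.round().astype(int))
print("tongue now",b[239:250,334].round().astype(int))
t=[bot.read_camera("top") for _ in range(4)]; t=np.mean([x.astype(float) for x in t],0)
t0=cv2.imread("pics/top0.png")
f=lambda i:cv2.resize(i[280:312,262:322].astype(np.uint8),None,fx=9,fy=9,interpolation=cv2.INTER_CUBIC)
cv2.imwrite("pics/t18.png",np.vstack([f(t0),f(t)]))
for th in (.5,.55,.6): print(th,[((proj("top",rigpt(-.086,r,th))-[262,280]+.5)*9).round() for r in (0,.106)])
E
```

```text
clk 20.975 P [0.555 0.258 0.093] F [5.26  2.022 0.426] tilt 0.4340916363544674 table~ 0.5495916363544674 grasp angle 0.5416485879563027 r 0.14484013792974476 x 0.00019154310430709816 p [-0.144 -0.    -0.03 ] j5 -46.22506758523158
before
375 [164 174 154 107  72  60  71 127 184 208]
376 [135 143 129 102  76  76  85 115 168 191]
377 [133 131 124 116  98  95 109 120 133 142]
now
375 [170 173 156 109  68  62  75 126 187 210]
376 [141 146 131 104  79  73  88 120 167 192]
377 [136 133 126 116 101  96 108 123 136 147]
tongue now [100 108  96  78  72  71  68  61  69 139 197]
0.5 [array([391., 150.]), array([ 86., 117.])]
0.55 [array([391., 150.]), array([ 94., 117.])]
0.6 [array([391., 150.]), array([102., 118.])]
```

View pics/t18.png

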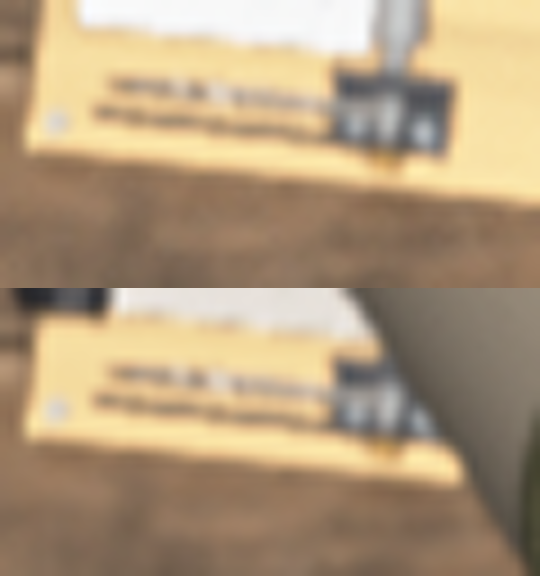

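Call:
{"api": "carry_out", "payload": {
  "plan": [
    {"dx": 0.0002,"dy": 0,"dz": -0.0012,"rx": 0,"ry": 0.008,"rz": 0},
    {"dx": 0,"dy": 0,"dz": 0,"rx": 0,"ry": 0,"rz": 0},
    {"dx": 0,"dy": 0,"dz": 0,"rx": 0,"ry": 0,"rz": 0},
    {"dx": 0,"dy": 0,"dz": 0,"rx": 0,"ry": 0,"rz": 0}
  ],
  "gripper": 1
}}

```text
clock: 21.88
ee_pos: [0.5545, 0.2581, 0.0941]
eef_rot: [[0.074, 0.997, 0.036], [0.901, -0.083, 0.426], [0.428, 0.001, -0.904]]
wrist_force: [4.9, 2.2, 0.3]
finger_gap: 0.0149
```

```bash
python3 - <<'E'
from h import *
np.set_printoptions(precision=3,suppress=True)
state()
b=np.mean([bot.read_camera("side").astype(float) for _ in range(6)],0)
print("tongue B",b[238:250,332:337,0].mean(1).round().astype(int))
print("plate R",b[238:250,350].mean(1).round().astype(int),"idx376/377",b[240:249,376].mean(1).round(),b[240:249,377].mean(1).round())
cv2.imwrite("pics/s19.png",cv2.resize(b[200:280,290:400].astype(np.uint8),None,fx=7,fy=7,interpolation=cv2.INTER_CUBIC))
state()
E
```

```text
clk 21.875 P [0.555 0.258 0.094] F [4.856 2.186 0.285] tilt 0.442130759647377 table~ 0.5576307596473771 grasp angle 0.5500053181617819 r 0.14480929761291156 x 0.00020160318662042944 p [-0.144 -0.    -0.03 ] j5 -46.60232413364052
tongue B [ 93  89  74  55  44  43  43  40  38  66 116 159]
plate R [ 96  96 129 187 218 222 217 206 169 122 144 196] idx376/377 [140. 145. 130. 105.  80.  76.  89. 121. 168.] [137. 134. 125. 116.  99.  96. 108. 121. 136.]
clk 22.175 P [0.555 0.258 0.094] F [3.913 1.706 0.261] tilt 0.4421347485953602 table~ 0.5576347485953602 grasp angle 0.5499219659255685 r 0.14485661135809103 x 0.00018253563556454693 p [-0.144 -0.    -0.03 ] j5 -46.60035810247104
```

View pics/s19.png

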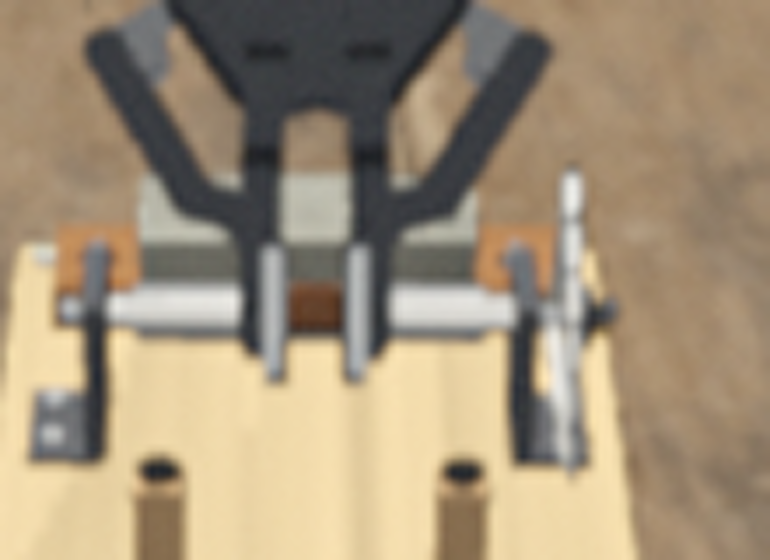

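```bash
python3 -c "
from station import bot
print(bot.job_done())"
```

```text
the job is handed in; nothing more can be done
None
```

I seated the stone carrier on both pegs and let go of it. I then raised the table by its tongue and handed the job in at about 22.2 s, still gripping it.

**Carrier:** The pictures after release show both pegs standing through the holes and the carrier flat on the base. I pressed it down with about 25 N before opening the gripper.

**Table angle:** The gripper pose puts the table at 0.550–0.558 rad. It did not move over the last readings, and the wrist force stayed under about 6 N.

**Index arm angle:** I took it as about 0.555 rad. The estimates did not all agree:
- The averaged side view is the best one, because it looks almost along the table plane. It gave about 0.55.
- The top view gave about 0.55–0.57, and a second wrist view 0.53–0.55 (a weak check).
- An early wrist view gave about 0.56–0.60, and the networks' landmark in the side picture about 0.61. I gave these less weight.

In the last side picture the table and the arm both appear edge-on and in line. The arm's pixels are unchanged from the start, so it has not shifted.

**Failed check:** The first grasp of the carrier closed above the stone and pressed on its top with about 11 N. The fingers really end about 27 mm short of the reported TCP, and I allowed for that in every later move.

I kept clear of the strop bar, the glue bottle and the tub. I did not run a final position check on those three.

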